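# Meter guide shoes from a tipping bin

### The job

Carry the full parts bin level by its cross handle to the tipping stand, set its side pins down in the two notches with the open mouth over the tray, and let go. Then take the bin by its tail fin and, with the pins staying in the notches, tilt it only until the shoes begin to slide, and meter exactly three of the five into the tray; lower the bin back to level on the stand with the other two in it, let go, and leave the things around alone. Do not touch the shoes with the fingers or tip the bin up steeply.

Things in the scene. Friction and masses are not known exactly. Their poses are not given: they have to be found in the camera images.
- bin_handle (a point): Centre of the bin's cross handle, a flat bar above the lane: 12 mm thick along the bin's x, 72 mm long along its y, 26 mm tall, its centre 80 mm above the bin's underside and nearly over the full bin's centre of mass. From here the pin axis lies at x = -66 mm, z = -68 mm. Axes as the bin's. Friction alone holds the shoes: carry the bin level and smoothly.
- bin: Blue parts bin, a narrow open-topped tray 164 mm long, 72 mm wide, 28 mm tall, floor and walls 4 mm, about 0.57 kg full. Origin on its underside on the centre line; x runs from mouth to tail, y across, z up. The mouth end has NO wall: its edge is at x = -80 mm; the rear wall's inner face is at x = +80 mm.
- bin_tail: The bin's tail fin, an upright grip plate behind the rear wall: 44 mm long along the bin's x, 12 mm thick along its y, 50 mm tall; origin at its centre, 106 mm along x from the bin's origin and 33 mm above the underside. Same axes as the bin. Nothing of the stand is below it when the bin is on the stand.
- bin_pins (a point): Middle of the axis (along the bin's y) of the bin's two steel side pins: 12 mm diameter stubs that stick out 22 mm from each side wall, 60 mm in x towards the mouth from the bin's origin, 12 mm above the underside. The bin pivots on them.
- notches (a point): On the fixed steel tipping stand: where point bin_pins lies when the pins are home in the two V notches (82 mm above the table; flanks at 45 degrees, 18 mm high, open above; 6 mm free beside each bin wall). Axes: x from tray side to tail side, y across, z up; the seated bin has the same axes. A cross-bar 110 mm behind holds the bin level; the tail lifts freely.
- tray: Fixed grey receiving tray in front of and under the seated bin's mouth, 170 mm along x, 150 mm across, 40 mm tall, walls 4 mm, with a steep slide plate under the mouth that carries falling shoes forward; origin under its centre, axes as the stand's. Its centre is 98 mm in -x from the notches.
- shoe1_mid (a point): Centre of guide shoe 1 of 5, counted from the mouth: white plastic, 30 mm along the lane, 60 mm across it, 16 mm tall, about 40 g; the shoes stand in one row in the lane, 31 mm apart. The row slides together, at a tilt set by unknown friction (0.2 to 0.5 rad), and stops when the tilt is reduced a little; a shoe tips off once its centre has passed the mouth edge.
- shoe2_mid (a point): Centre of guide shoe 2 of 5, counted from the mouth: white plastic, 30 mm along the lane, 60 mm across it, 16 mm tall, about 40 g; the shoes stand in one row in the lane, 31 mm apart. 
- shoe3_mid (a point): Centre of guide shoe 3 of 5, counted from the mouth: white plastic, 30 mm along the lane, 60 mm across it, 16 mm tall, about 40 g; the shoes stand in one row in the lane, 31 mm apart. 
- shoe4_mid (a point): Centre of guide shoe 4 of 5, counted from the mouth: white plastic, 30 mm along the lane, 60 mm across it, 16 mm tall, about 40 g; the shoes stand in one row in the lane, 31 mm apart. 
- shoe5_mid (a point): Centre of guide shoe 5 of 5, counted from the mouth: white plastic, 30 mm along the lane, 60 mm across it, 16 mm tall, about 40 g; the shoes stand in one row in the lane, 31 mm apart. 
- bottle: Bystander, leave alone: white squeeze bottle, 56 mm across, 145 mm tall, pointed nozzle; origin under its centre.
- pin_block: Bystander, leave alone: white block 60 x 100 mm holding 15 black pins, 79 mm tall; origin under its centre.
- tape_roll: Bystander, leave alone: empty roll ring 90 mm across, 24 mm tall, lying flat; origin under its centre.
- foam_pads: Bystander, leave alone: two stacked white pads 90 x 130 mm, 60 mm tall; origin under its centre.
- driver: Bystander, leave alone: screwdriver 180 mm long lying on the table; origin under its middle.
- jar: Bystander, leave alone: jar 60 mm across, 75 mm tall; origin under its centre.
- carton: Bystander, leave alone: closed cardboard carton 120 x 90 mm, 50 mm tall; origin under its centre.
Mind the look-alikes: they are no part of the job. What is shaped like the bin but yellow is not meant. What is shaped like the part that bears shoe5_mid but brown is not meant.

How it is judged:
By the outcome, as a careful person would: the job done as asked, in the order asked, and still so for the second after the job is handed in, with the robot touching nothing.
It also fails if it takes over 67 s, if anything falls off the work surface, if the arm or the gripper's body presses on something with over 40 N, if the wrist force passes 120 N, or if a joint passes its speed limit or range.

### The arm

A 6-joint arm with a two-finger parallel gripper is mounted at the origin on the work surface. World frame = base frame: x ahead of the robot, y to its left, z up, the work surface at z = 0. Lengths are in mm, angles in rad, forces in N, time in s.
With the tool pointing down it reaches from about 350 to 775 mm from the base axis. Payload 7.3 kg.
Tool frame: the origin (TCP) lies between the finger pads; the fingertips stand 22 mm ahead of it and the grasp point (between the pads) lies 3 mm ahead of it (nose_length is the distance from the TCP to the fingertips, in mm); z points along the fingers, y is the direction in which the jaws open and shut (so a half turn about z gives the same grasp; the last joint's range is limited). The gripper opens to 92 mm and grips with 3 to 60 N. Pads are 19 mm wide; open, the fingers measure 130 mm over their backs; the gripper's body (75 mm by 190 mm) begins 47 mm behind the grasp point.
Start: joints at [1.195, 0.342, 1.524, -0, 1.275, -0.146], TCP at [119.569, 511.22, 248.741] pointing down, gripper open.
Joint ranges: [-2.53, 2.53], [-0.77, 2.02], [0.04, 2.7], [-1, 4.14], [0.28, 2.66], [-3.11, 3.11]. Speed limits (rad/s): [2.57, 2.57, 3.14, 3.14, 3.14, 3.14].

### API

Orientations are given as [roll, pitch, yaw] about the fixed x, y, z axes, in that order (R = Rz(yaw) Ry(pitch) Rx(roll)).
In Python, from plant import get_obs, capture, close_job, nose_length gives the robot as it stands.
- The arm moves only by the tool step_arm, never from a script. Its argument "increments" is text: rows parted by semicolons, each of 7 numbers parted by spaces: the turn, a rotation vector about the tool's x, y, z in rad, then the shift along the tool's x, y, z in mm, then the opening, from -1 (shut) to 1 (fully open). A call has 1 to 20 rows; each row is the pose to reach, as a shift and turn from the pose commanded when the call began, along the tool's axes at that moment; what a row does not reach only later rows make up. A row lasts 1/8 s, in which the tool goes at most 62.5 mm and 10.7 degrees, less where a joint would pass 70% of its speed; a pose out of reach is approached as far as the arm can. A call with a gripper value outside its range is refused whole. The fingers move at their own pace and stop on an object; the grip force is fixed at half the most. Time passes only in rows, so rows that repeat a pose let the fingers close. It gives the time, the measured TCP pose, the force and the opening at its end, in the units of the state.
- get_obs(): the state, without advancing time (a new reading comes with each control period).
- capture(name): name is "side" or "top" or "wrist"; returns a dict with "frame" (400x640x3 uint8, red, green, blue), "K" (3x3 intrinsics, pixels), "extrinsics" (4x4, takes a point from world to camera coordinates); the wrist camera has in their place "tool_from_camera" (4x4, takes a point from camera to tool coordinates, whose origin is the TCP and whose axes are the flange's). Camera axes: x right, y down, z forward; pixel columns grow to the right and rows downward; lengths in mm; the calibration is good to about 2 mm. A picture is of the moment at which its call begins: read the wrist's pose just before it. There is no depth.
- close_job(): hands the job in, once; it reports no verdict.
The state is a dict: "time": time; "joint_positions": joint angles; "dq": joint speeds; "tau": joint torques, N m; "tool_pos": TCP position; "tcp_rot": TCP orientation; "contact_force": force on the tool from outside, world axes, zero at the start; "moment": the same for the moment, N m; "grip_width": finger opening in mm.
Only numpy, scipy, OpenCV 4.12 (cv2) and the standard library are available. Lean on these libraries where they do the work, as an engineer would, in place of code of your own. Each camera call takes 0.05 s, during which the arm holds its last target.

## Working session

There is one attempt and no reset: what is moved stays moved. The work goes in short steps, Python scripts to look and compute and a tool call to move; the robot and the scene stay as the last step left them, time stands still between calls to the robot, and variables do not carry over. Pictures are saved under pics/ and viewed, and the job is handed in when it is done.

Besides the shell and the picture viewer there is one more tool, called after "Request:" by a JSON object that holds its "api" and its "payload". step_arm: Moves the arm, as the interface text tells. Its arguments: {"type":"object","properties":{"increments":{"type":"string"}},"required":["increments"]}

```bash
mkdir -p pics; cat > h.py <<'E'
import numpy as np, cv2, json
from plant import get_obs, capture, close_job, nose_length
from scipy.spatial.transform import Rotation as R
def save(n,f): cv2.imwrite('pics/'+n+'.png', f[:,:,::-1])
def ray(c,u,v):
    K=c['K'];E=np.array(c['extrinsics']);d=np.linalg.inv(K)@[u,v,1.]
    Rm=E[:3,:3];o=-Rm.T@E[:3,3];return o,Rm.T@d
def onz(c,u,v,z):
    o,d=ray(c,u,v);return o+d*(z-o[2])/d[2]
def proj(c,p):
    E=np.array(c['extrinsics']);q=c['K']@(E[:3,:3]@np.array(p)+E[:3,3]);return q[:2]/q[2]
E
python3 - <<'E'
from h import *
import pickle
for n in('side','top'):
    c=capture(n);save(n+'0',c['frame']);pickle.dump(c,open(n+'0.pkl','wb'));E=np.array(c['extrinsics']);print(n,-E[:3,:3].T@E[:3,3],E[2,:3])
o=get_obs();print(o)
E
```

```text
side [ 301.79310715 -661.93162365  728.99383233] [ 0.23432071  0.71196118 -0.66197061]
top [ 454.91890836   -3.56858044 1118.28686082] [ 0.03888215 -0.00106503 -0.99924324]
{'time': 0.1, 'joint_positions': array([ 1.19501985e+00,  3.42643038e-01,  1.52489174e+00, -4.37728500e-06,
        1.27540445e+00, -1.45993594e-01]), 'dq': array([ 2.39408760e-04, -1.90760125e-03, -1.99300113e-03, -4.73817278e-04,
       -2.75191488e-04, -1.56957438e-05]), 'tau': array([ 3.48778041e-03, -4.31995904e+01, -2.44697517e+01,  7.20152026e-02,
        5.24326286e-02, -6.42283726e-05]), 'tool_pos': array([119.4341108 , 510.90379978, 248.13001932]), 'tcp_rot': array([-3.14025979e+00, -1.91752464e-04,  2.91181092e+00]), 'contact_force': array([-0.6866913 , -0.11458769, -0.3294223 ]), 'moment': array([ 0.04341127, -0.03619749, -0.0104283 ]), 'grip_width': 91.45943041143828}
```

View pics/side0.png

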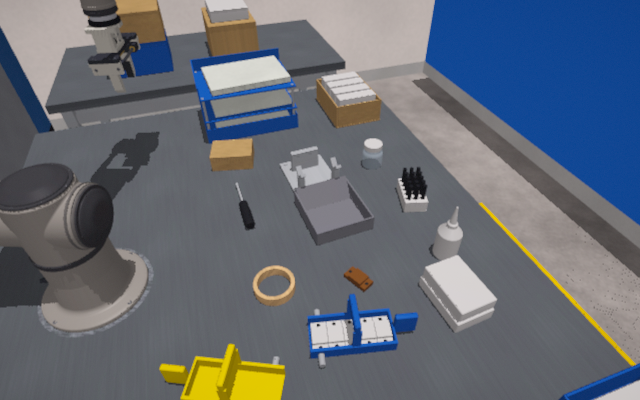

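View pics/top0.png

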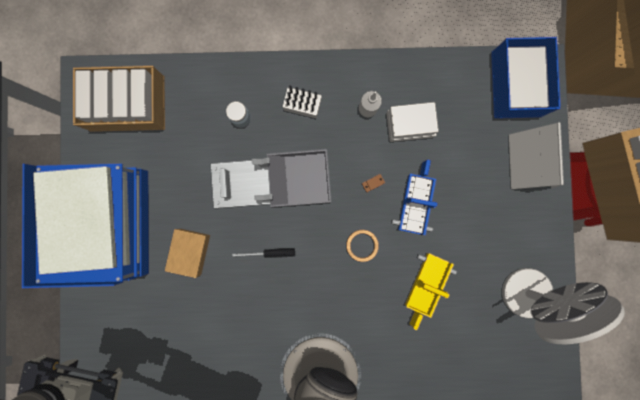

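The side view shows the blue bin at about (352,330), with its tail at (405,323). The yellow look-alike is at (235,380) and the brown shoe at (358,278). The stand is at about (315,175) with the tray at (333,210). In the top view (+x is up, +y is left) the blue bin is at (417,205), the yellow one at (432,285), the brown shoe at (373,182), the tray at (300,178) and the stand at (240,183). I'm choosing the blue bin. Next come the close crops.

```bash
python3 - <<'E'
import pickle,cv2
t=pickle.load(open('top0.pkl','rb'))['frame'];s=pickle.load(open('side0.pkl','rb'))['frame']
def cr(n,f,x,y,w,h,k): cv2.imwrite('pics/'+n+'.png',cv2.resize(f[y:y+h,x:x+w,::-1],None,fx=k,fy=k,interpolation=cv2.INTER_CUBIC))
cr('c_bin_top',t,380,150,70,95,6)
cr('c_stand_top',t,200,140,140,75,5)
cr('c_bin_side',s,295,285,130,90,6)
cr('c_stand_side',s,270,135,115,115,5)
E
```

```text
(no output)
```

View pics/c_bin_top.png

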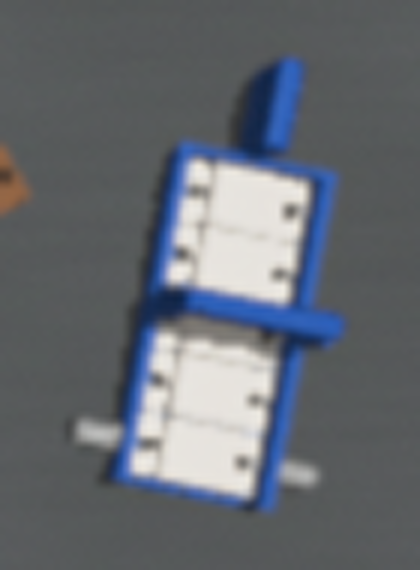

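View pics/c_stand_top.png

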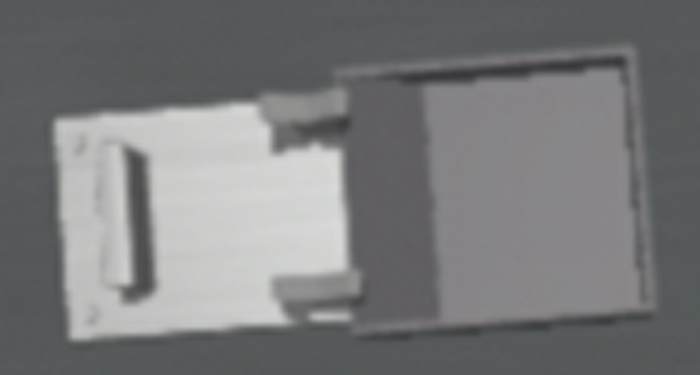

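View pics/c_bin_side.png

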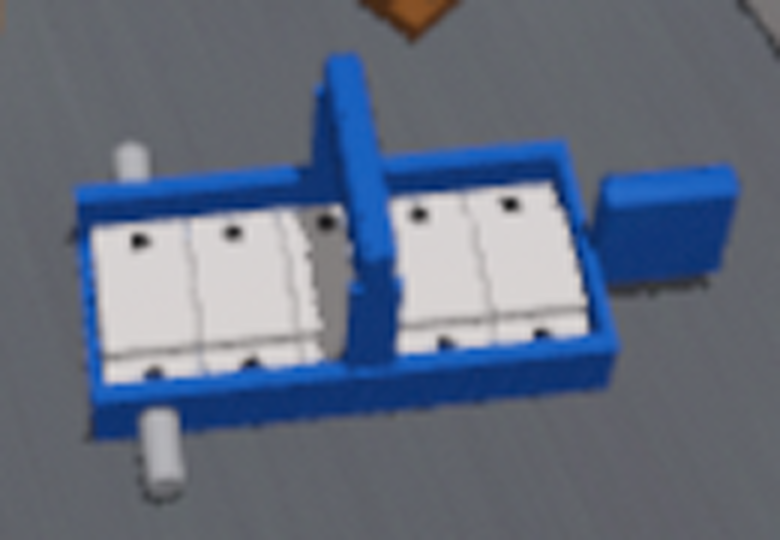

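View pics/c_stand_side.png

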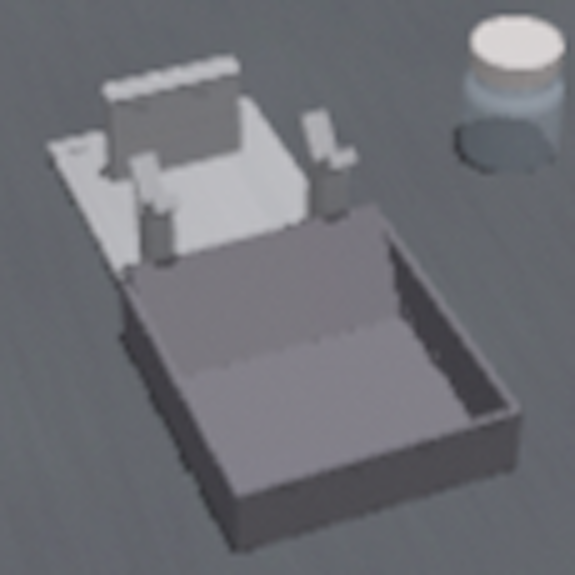

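The crop confirms it: the blue bin holds 5 white shoes with black dots. Its mouth end is bottom-left in the top view at (407,232) and its tail at (426,168). The notches open above the two grey posts on the stand at about (261,161) and (264,198), and the cross-bar is at (223,183).

```bash
python3 - <<'E'
from h import *
import pickle
c=pickle.load(open('top0.pkl','rb'));s=pickle.load(open('side0.pkl','rb'))
print(c['K'])
def T(u,v,z,k=6,ox=380,oy=150): return onz(c,ox+(u+.5)/k-.5,oy+(v+.5)/k-.5,z)
n=dict(rl=T(178,143,28),rr=T(338,170,28),ml=T(115,482,28),mr=T(272,510,28),hl=T(172,293,93),hr=T(345,325,93),tf=T(290,60,58),tb=T(280,152,58))
for k,v in n.items(): print(k,v.round(1))
print('len',np.linalg.norm(n['rl']-n['ml']),np.linalg.norm(n['rr']-n['mr']),'w',np.linalg.norm(n['rl']-n['rr']),np.linalg.norm(n['ml']-n['mr']),'h',np.linalg.norm(n['hl']-n['hr']))
ax=(n['rl']-n['ml']+n['rr']-n['mr']);print('xaxis yaw',np.arctan2(ax[1],ax[0]), 'ctr',(n['rl']+n['rr']+n['ml']+n['mr'])/4)
h=n['hl']-n['hr'];print('yaxis yaw-90',np.arctan2(h[1],h[0])-np.pi/2,(n['hl']+n['hr'])/2)
S=lambda u,v,z:T(u,v,z,5,200,140)
q=[S(335,72,40),S(633,47,40),S(655,312,40),S(352,335,40)]
for p in q: print('tray',p.round(1))
print([np.linalg.norm(q[i]-q[(i+1)%4]).round(1) for i in range(4)],sum(q)/4)
a=q[0]-q[1]+q[3]-q[2];print('stand x yaw',np.arctan2(a[1],a[0]))
b=[S(105,145,72),S(128,145,72),S(132,285,72),S(110,288,72)];print('bar',[x.round(1) for x in b])
E
```

```text
[[382.68393977   0.         317.6836288 ]
 [  0.         382.68393977 200.35146437]
 [  0.           0.           1.        ]]
rl [ 567.7 -268.4   28. ]
rr [ 552.9 -344.1   28. ]
ml [ 407.4 -233.    28. ]
mr [ 392.3 -306.9   28. ]
hl [ 493.8 -247.6   93. ]
hr [ 477.6 -324.4   93. ]
tf [ 602.  -314.4   58. ]
tb [ 559.3 -308.2   58. ]
len 164.19699767279334 164.87878750979672 w 77.17591907423841 75.41130307091714 h 78.46928887297885
xaxis yaw -0.2227838317392332 ctr [ 480.09987564 -288.08997306   28.        ]
yaxis yaw-90 -0.20873138998063512 [ 485.71772094 -285.97954093   93.        ]
tray [631.9 136.6  40. ]
tray [641.9 -32.5  40. ]
tray [491.3 -41.   40. ]
tray [482.7 130.1  40. ]
[np.float64(169.5), np.float64(150.8), np.float64(171.3), np.float64(149.4)] [561.94656684  48.28535244  40.        ]
stand x yaw 1.6254192937772884
bar [array([589.6, 259.5,  72. ]), array([589.3, 246.9,  72. ]), array([512.3, 245.9,  72. ]), array([510.9, 258. ,  72. ])]
```

```bash
cat >> h.py <<'E'
def down(yaw): return R.from_euler('z',yaw)*R.from_euler('x',np.pi)
import os,pickle
def cmdpose():
    if os.path.exists('cmd.pkl'): p,q=pickle.load(open('cmd.pkl','rb')); return np.array(p),R.from_quat(q)
    return np.array([119.569,511.22,248.741]),down(2.912)   # start command
def applied(row):
    p,r=cmdpose(); row=np.array(row,float); p2=p+r.apply(row[3:6]); r2=r*R.from_rotvec(row[:3]); pickle.dump((p2,r2.as_quat()),open('cmd.pkl','wb')); 
    o=get_obs(); print('cmd',p2.round(1),r2.as_euler('xyz').round(4),'meas',o['tool_pos'].round(2),o['tcp_rot'].round(4),'F',np.round(o['contact_force'],1),'g',round(o['grip_width'],1),'t',round(o['time'],2))
def to(pos,rot):
    p,r=cmdpose(); d=r.inv().apply(np.array(pos)-p); v=(r.inv()*rot).as_rotvec(); print('rot',v.round(4),'shift',d.round(2))
def wcap(name):
    o=get_obs(); c=capture('wrist'); Rt=R.from_euler('xyz',o['tcp_rot']).as_matrix()
    W=np.eye(4);W[:3,:3]=Rt;W[:3,3]=o['tool_pos']; c['extrinsics']=np.linalg.inv(W@np.array(c['tool_from_camera'])); save(name,c['frame']); pickle.dump(c,open(name+'.pkl','wb')); return c
E
python3 - <<'E'
from h import *
c=wcap('w0');print(c['K'],np.round(c['tool_from_camera'],3))
to([552,150,330],down(2.912))
to([552,150,330],down(3.198))
E
```

```text
[[280.1938335    0.         321.19621059]
 [  0.         280.1938335  204.79219674]
 [  0.           0.           1.        ]] [[-0.0000e+00 -9.5500e-01 -2.9600e-01  8.0252e+01]
 [ 1.0000e+00  0.0000e+00 -1.0000e-03 -4.7600e-01]
 [ 1.0000e-03 -2.9600e-01  9.5500e-01 -1.3610e+02]
 [ 0.0000e+00  0.0000e+00  0.0000e+00  1.0000e+00]]
rot [0. 0. 0.] shift [-503.29 -253.33  -81.26]
rot [-0.     0.    -0.286] shift [-503.29 -253.33  -81.26]
```

Request:
{"api": "step_arm", "payload": {"increments": "0 0 -0.286 -503 -253 -10 1;0 0 -0.286 -503 -253 -10 1;0 0 -0.286 -503 -253 -10 1;0 0 -0.286 -503 -253 -10 1;0 0 -0.286 -503 -253 -10 1;0 0 -0.286 -503 -253 -10 1;0 0 -0.286 -503 -253 -10 1;0 0 -0.286 -503 -253 -10 1;0 0 -0.286 -503 -253 -10 1;0 0 -0.286 -503 -253 -10 1;0 0 -0.286 -503 -253 -10 1;0 0 -0.286 -503 -253 -10 1;0 0 -0.286 -503 -253 -10 1;0 0 -0.286 -503 -253 -10 1"}}

```text
time: 1.9
tool_pos: [551.2, 151.1, 259.1]
tcp_rot: [3.141, 0.0, -3.084]
contact_force: [0.2, -0.1, 0.6]
grip_width: 92.2
```

```bash
python3 - <<'E'
from h import *
applied([0,0,-.286,-503,-253,-10])
wcap('w1')
E
```

```text
cmd [551.8 150.4 258.7] [-3.1416  0.     -3.0852] meas [551.25 151.11 259.05] [ 3.1414e+00  5.0000e-04 -3.0840e+00] F [ 0.2 -0.1  0.6] g 92.2 t 1.9
```

View pics/w1.png

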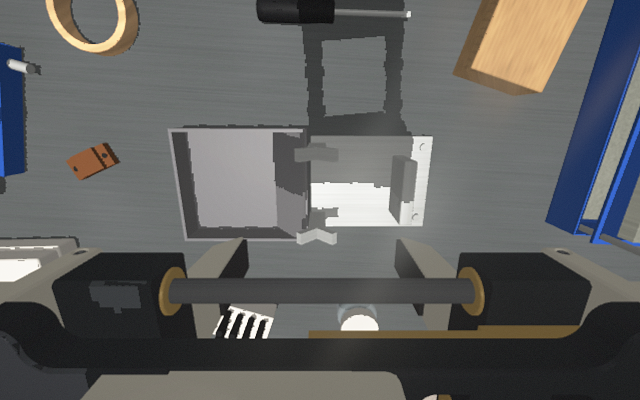

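The wrist view shows the tray at (240,185), the stand posts at about (317,152) and (317,237), and the cross-bar at (404,176). Now a closer crop.

```bash
python3 - <<'E'
import pickle,cv2
f=pickle.load(open('w1.pkl','rb'))['frame']
cv2.imwrite('pics/c_w1.png',cv2.resize(f[115:250,160:440,::-1],(784,378),interpolation=cv2.INTER_CUBIC))
cv2.imwrite('pics/c_w1b.png',cv2.resize(f[135:250,285:355,::-1],(350,575),interpolation=cv2.INTER_CUBIC))
E
```

```text
(no output)
```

View pics/c_w1.png

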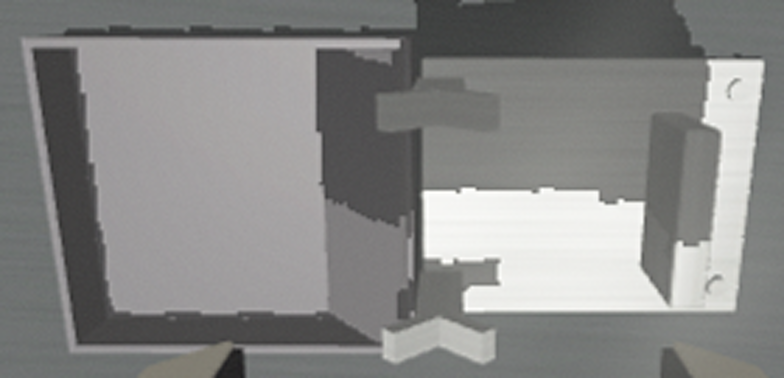

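View pics/c_w1b.png

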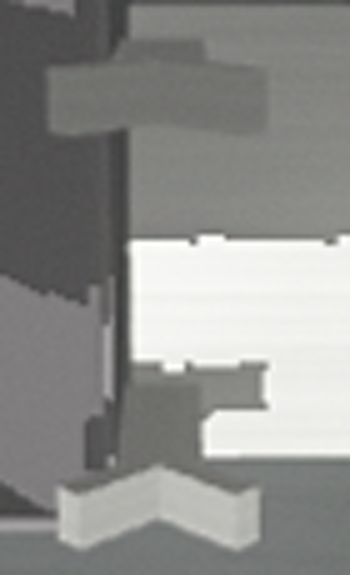

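```bash
python3 - <<'E'
from h import *
c=pickle.load(open('w1.pkl','rb'))
P=lambda u,v,z,k=5,ox=285,oy=135: onz(c,ox+(u+.5)/k-.5,oy+(v+.5)/k-.5,z).round(1)
for n,u,v,z in [('near L',58,487,91.5),('near L2',83,550,91.5),('near R',260,487,91.5),('near R2',238,550,91.5),('val',158,465,73.5),('val2',158,540,73.5),('farL',47,68,91.5),('farL2',50,133,91.5),('farR',267,73,91.5),('farR2',267,133,91.5),('fval',157,63,73.5),('fval2',157,128,73.5)]: print(n,P(u,v,z))
for n,u,v,z in [('tl',22,38,40),('bl',72,350,40),('barTL',652,115,72),('barTR',720,130,72),('br',675,306,72),('br2',700,306,72),('tr',410,38,40)]: print(n,P(u,v,z,2.8,160,115))
E
```

```text
near L [599.7 123.8  91.5]
near L2 [615.5 130.2  91.5]
near R [597.  171.   91.5]
near R2 [613.4 166.9  91.5]
val [600.1 146.9  73.5]
val2 [620.3 148.   73.5]
farL [503.3 118.4  91.5]
farL2 [517.1 119.5  91.5]
farR [501.7 165.4  91.5]
farR2 [514.4 166.4  91.5]
fval [502.7 141.6  73.5]
fval2 [517.3 142.4  73.5]
tl [493.7 -41.5  40. ]
bl [641.9 -32.4  40. ]
barTL [507.4 229.6  72. ]
barTR [511.9 258.3  72. ]
br [589.9 250.7  72. ]
br2 [589.2 261.7  72. ]
tr [483.9 127.9  40. ]
```

```bash
python3 - <<'E'
from h import *
to([484,-289,240],down(1.356))
E
```

```text
rot [ 0.    -0.     1.842] shift [  92.46 -434.86   18.74]
```

Request:
{"api": "step_arm", "payload": {"increments": "0 0 1.842 92.5 -435 18.7 1;0 0 1.842 92.5 -435 18.7 1;0 0 1.842 92.5 -435 18.7 1;0 0 1.842 92.5 -435 18.7 1;0 0 1.842 92.5 -435 18.7 1;0 0 1.842 92.5 -435 18.7 1;0 0 1.842 92.5 -435 18.7 1;0 0 1.842 92.5 -435 18.7 1;0 0 1.842 92.5 -435 18.7 1;0 0 1.842 92.5 -435 18.7 1;0 0 1.842 92.5 -435 18.7 1;0 0 1.842 92.5 -435 18.7 1;0 0 1.842 92.5 -435 18.7 1;0 0 1.842 92.5 -435 18.7 1"}}

```text
time: 3.7
tool_pos: [483.8, -289.1, 240.0]
tcp_rot: [3.142, -0.0, 1.357]
contact_force: [0.0, -0.5, -0.5]
grip_width: 91.4
```

```bash
python3 - <<'E'
from h import *
applied([0,0,1.842,92.5,-435,18.7])
wcap('w2')
E
```

```text
cmd [ 484.  -289.1  240. ] [3.1416 0.     1.356 ] meas [ 483.83 -289.15  240.  ] [ 3.1416e+00 -1.0000e-04  1.3568e+00] F [ 0.  -0.5 -0.5] g 91.4 t 3.7
```

View pics/w2.png

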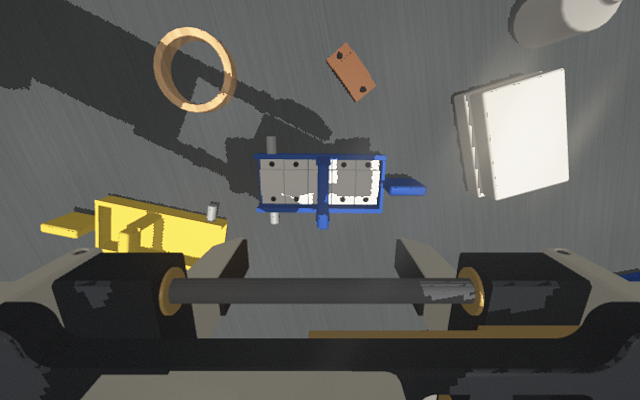

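```bash
python3 - <<'E'
import pickle,cv2
f=pickle.load(open('w2.pkl','rb'))['frame']
cv2.imwrite('pics/c_w2.png',cv2.resize(f[125:235,245:435,::-1],(760,440),interpolation=cv2.INTER_CUBIC))
E
```

```text
(no output)
```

View pics/c_w2.png

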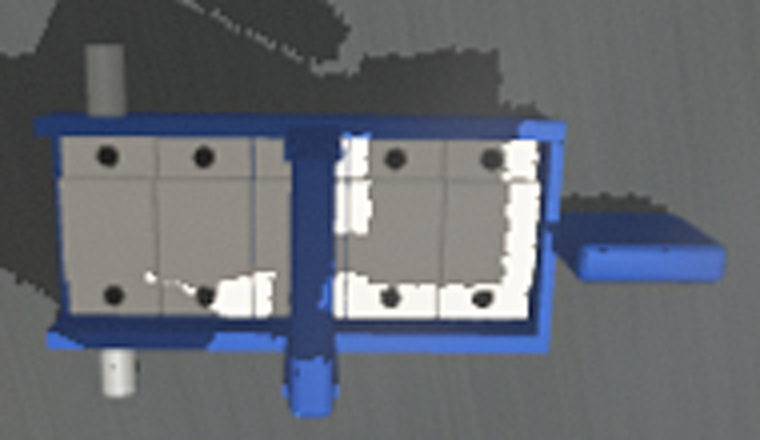

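```bash
python3 - <<'E'
from h import *
c=pickle.load(open('w2.pkl','rb'))
P=lambda u,v,z,k=4,ox=245,oy=125: onz(c,ox+(u+.5)/k-.5,oy+(v+.5)/k-.5,z)
q=[P(*a,28) for a in [(36,118),(566,120),(550,352),(50,348)]]
print(*[x.round(1) for x in q],[np.linalg.norm(q[i]-q[(i+1)%4]).round(1) for i in range(4)],sum(q)/4)
a=q[1]-q[0]+q[2]-q[3];yaw=np.arctan2(a[1],a[0]);print('yaw',yaw)
ctr=sum(q)/4;print('handle from rim',ctr[:2]+4*np.array([np.cos(yaw),np.sin(yaw)]))
h=[P(*a,93) for a in [(292,128),(334,128),(292,416),(336,416)]];print('h',*[x.round(1) for x in h],sum(h)/4)
p1,p2=P(105,44,12),P(118,395,12);print('pins',p1,p2,(p1+p2)/2,np.linalg.norm(p1-p2))
t=[P(*a,58) for a in [(580,247),(725,247),(725,280),(580,280)]];print('fin',*[x.round(1) for x in t],sum(t)/4)
to([485,-289,77+0],down(1.3558))
E
```

```text
[ 410.2 -235.4   28. ] [ 569.6 -270.7   28. ] [ 553.5 -344.5   28. ] [ 393.6 -308.3   28. ] [np.float64(163.3), np.float64(75.5), np.float64(164.0), np.float64(74.8)] [ 481.73716567 -289.73837722   28.        ]
yaw -0.22021499208643616
handle from rim [ 485.6405677  -290.61213494]
h [ 489.2 -247.    93. ] [ 499.6 -249.2   93. ] [ 472.4 -322.9   93. ] [ 484.1 -325.5   93. ] [ 486.33493407 -286.13348221   93.        ]
pins [ 433.91615402 -218.8753053    12.        ] [ 406.93850505 -334.37968948   12.        ] [ 420.42732953 -276.62749739   12.        ] 118.61305285677153
fin [ 562.3 -302.9   58. ] [ 603.6 -311.8   58. ] [ 602.6 -321.8   58. ] [ 560.9 -312.7   58. ] [ 582.36240866 -312.29659623   58.        ]
rot [-0.     -0.      0.0002] shift [  0.36   0.98 163.04]
```

```bash
python3 - <<'E'
from h import *
to([485.3,-289.8,84],down(1.351))
E
```

```text
rot [-0.    -0.     0.005] shift [ -0.36   1.45 156.04]
```

Request:
{"api": "step_arm", "payload": {"increments": "0 0 0.005 -0.4 1.4 40 1;0 0 0.005 -0.4 1.4 80 1;0 0 0.005 -0.4 1.4 115 1;0 0 0.005 -0.4 1.4 140 1;0 0 0.005 -0.4 1.4 152 1;0 0 0.005 -0.4 1.4 156 1;0 0 0.005 -0.4 1.4 156 1;0 0 0.005 -0.4 1.4 156 0.2;0 0 0.005 -0.4 1.4 156 -0.3;0 0 0.005 -0.4 1.4 156 -0.6;0 0 0.005 -0.4 1.4 156 -1;0 0 0.005 -0.4 1.4 156 -1;0 0 0.005 -0.4 1.4 156 -1;0 0 0.005 -0.4 1.4 156 -1;0 0 0.005 -0.4 1.4 156 -1;0 0 0.005 -0.4 1.4 156 -1"}}

```text
time: 5.75
tool_pos: [485.1, -289.9, 83.9]
tcp_rot: [3.142, -0.0, 1.351]
contact_force: [-0.2, -0.3, -1.0]
grip_width: 11.6
```

```bash
python3 - <<'E'
from h import *
applied([0,0,.005,-.4,1.4,156])
E
```

```text
cmd [ 485.2 -289.8   84. ] [3.1416 0.     1.351 ] meas [ 485.11 -289.88   83.94] [ 3.1416e+00 -1.0000e-04  1.3508e+00] F [-0.2 -0.3 -1. ] g 11.6 t 5.75
```

Request:
{"api": "step_arm", "payload": {"increments": "0 0 0 0 0 -1 -1;0 0 0 0 0 -3 -1;0 0 0 0 0 -7 -1;0 0 0 0 0 -13 -1;0 0 0 0 0 -21 -1;0 0 0 0 0 -31 -1;0 0 0 0 0 -43 -1;0 0 0 0 0 -56 -1;0 0 0 0 0 -69 -1;0 0 0 0 0 -82 -1;0 0 0 0 0 -95 -1;0 0 0 0 0 -107 -1;0 0 0 0 0 -117 -1;0 0 0 0 0 -126 -1;0 0 0 0 0 -132 -1;0 0 0 0 0 -137 -1;0 0 0 0 0 -139 -1;0 0 0 0 0 -140 -1"}}

```text
time: 8.0
tool_pos: [485.0, -289.9, 223.9]
tcp_rot: [-3.141, -0.0, 1.351]
contact_force: [-0.3, -0.1, -5.8]
grip_width: 11.7
```

```bash
python3 - <<'E'
from h import *
applied([0,0,0,0,0,-140])
c=wcap('w3');s=capture('side');save('side3',s['frame'])
# target: handle = notches + 66 x, z 82+68 ; yaw 1.625
n=np.array([557,145,82.]);u=np.array([np.cos(1.625),np.sin(1.625),0])
hp=n+66*u;print(hp)
to([hp[0],hp[1],224],down(1.625+np.pi/2))
print(get_obs()['moment'])
E
```

```text
cmd [ 485.2 -289.8  224. ] [3.1416 0.     1.351 ] meas [ 485.01 -289.87  223.9 ] [-3.1413e+00 -2.0000e-04  1.3508e+00] F [-0.3 -0.1 -5.8] g 11.7 t 8.0
[553.42430909 210.90306848  82.        ]
rot [ 0.      0.     -1.8448] shift [ 5.0355e+02 -4.2640e+01  4.0000e-02]
[-0.14536879  0.10624368 -0.01706375]
```

View pics/w3.png

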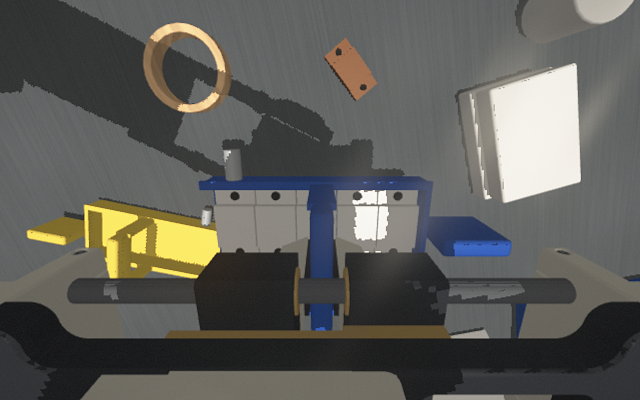

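View pics/side3.png

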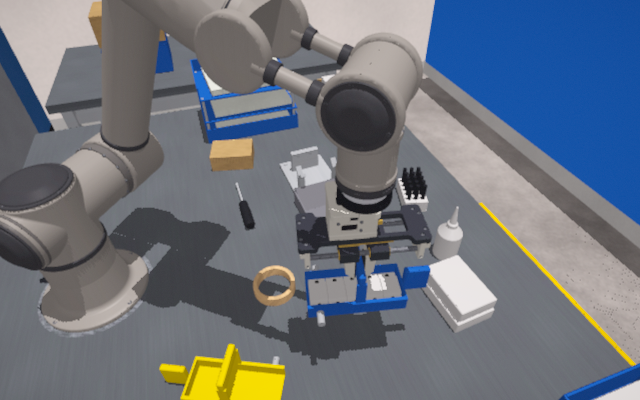

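Request:
{"api": "step_arm", "payload": {"increments": "0 0 -0.015 4.1 -0.3 0 -1;0 0 -0.053 14.5 -1.2 0 -1;0 0 -0.121 33.1 -2.8 0 -1;0 0 -0.220 60.1 -5.1 0 -1;0 0 -0.342 93.2 -7.9 0 -1;0 0 -0.471 128.4 -10.9 0 -1;0 0 -0.600 163.7 -13.8 0 -1;0 0 -0.729 198.9 -16.8 0 -1;0 0 -0.858 234.1 -19.8 0 -1;0 0 -0.987 269.4 -22.8 0 -1;0 0 -1.116 304.6 -25.8 0 -1;0 0 -1.245 339.8 -28.8 0 -1;0 0 -1.374 375.1 -31.7 0 -1;0 0 -1.503 410.3 -34.7 0 -1;0 0 -1.625 443.4 -37.5 0 -1;0 0 -1.724 470.4 -39.8 0 -1;0 0 -1.792 489.0 -41.4 0 -1;0 0 -1.830 499.4 -42.3 0 -1;0 0 -1.845 503.5 -42.6 0 -1;0 0 -1.845 503.5 -42.6 0 -1"}}

```text
time: 10.6
tool_pos: [553.4, 210.3, 224.0]
tcp_rot: [-3.141, -0.0, -3.088]
contact_force: [-0.5, -1.0, -5.5]
grip_width: 11.8
```

```bash
python3 - <<'E'
from h import *
applied([0,0,-1.845,503.5,-42.6,0])
c=wcap('w4');s=capture('side');save('side4',s['frame']);pickle.dump(s,open('side4.pkl','wb'));t=capture('top');save('top4',t['frame'])
E
```

```text
cmd [553.4 210.8 224. ] [-3.1416  0.     -3.0872] meas [553.41 210.34 223.98] [-3.1413e+00 -1.0000e-04 -3.0880e+00] F [-0.5 -1.  -5.5] g 11.8 t 10.6
```

View pics/w4.png

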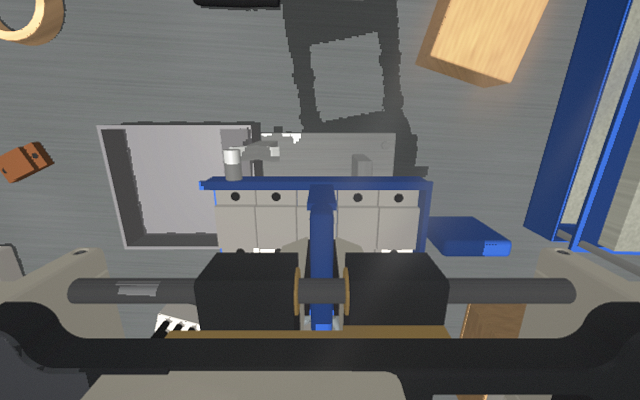

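View pics/side4.png

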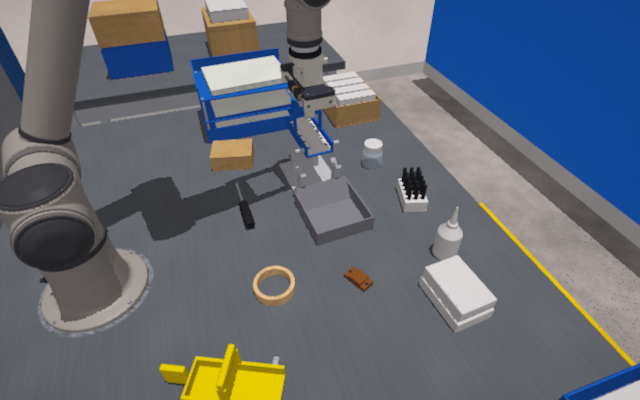

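```bash
python3 - <<'E'
from h import *
c=pickle.load(open('w4.pkl','rb'))
f=c['frame'];cv2.imwrite('pics/c_w4.png',cv2.resize(f[110:270,90:520,::-1],(774,288),interpolation=cv2.INTER_CUBIC))
u=np.array([np.cos(1.625),np.sin(1.625)]);v=np.array([-u[1],u[0]])
n=np.array([557,145])
for nm,a,z in [('rimL',(201,180),168),('rimR',(432,180),168),('rimL2',(202,190),168),('pin tip',(232,150),152),('pinroot',(232,178),152),('fin',(485,254),198)]:
    p=onz(c,*a,z)[:2];print(nm,p.round(1),'stand xy',(p-n)@u,(p-n)@v)
E
```

```text
rimL [518.9 123.6] stand xy -19.258461426250086 39.248016176486814
rimR [510.2 284.8] stand xy 142.0859149194216 39.16762730671184
rimL2 [526.1 123.8] stand xy -19.46905596391516 32.05100117735815
pin tip [498.9 141.2] stand xy -0.6761038934479536 58.21994390178698
pinroot [519.9 140.3] stand xy -2.6549169612803563 37.346762886867054
fin [550.4 314.4] stand xy 169.51711956354998 -2.6270819668097536
```

View pics/c_w4.png

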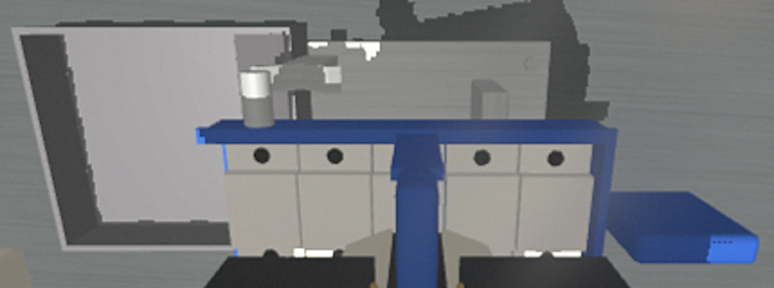

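Request:
{"api": "step_arm", "payload": {"increments": "0 0 0 0 0.5 2 -1;0 0 0 0 1 6 -1;0 0 0 0 1 12 -1;0 0 0 0 1 20 -1;0 0 0 0 1 29 -1;0 0 0 0 1 38 -1;0 0 0 0 1 46 -1;0 0 0 0 1 53 -1;0 0 0 0 1 58 -1;0 0 0 0 1 61 -1;0 0 0 0 1 63 -1;0 0 0 0 1 64 -1;0 0 0 0 1 65 -1;0 0 0 0 1 66 -1;0 0 0 0 1 66 -1"}}

```text
time: 12.62
tool_pos: [553.3, 211.7, 158.0]
tcp_rot: [3.142, 0.0, -3.087]
contact_force: [-0.4, 0.2, -6.1]
grip_width: 11.8
```

```bash
python3 - <<'E'
from h import *
applied([0,0,0,0,1,66])
c=wcap('w5');s=capture('side');f=s['frame'];cv2.imwrite('pics/c_s5.png',cv2.resize(f[90:250,230:400,::-1],None,fx=3.5,fy=3.5,interpolation=cv2.INTER_CUBIC))
E
```

```text
cmd [553.4 211.8 158. ] [-3.1416  0.     -3.0872] meas [553.33 211.75 158.01] [ 3.1415  0.     -3.0874] F [-0.4  0.2 -6.1] g 11.8 t 12.62
```

View pics/w5.png

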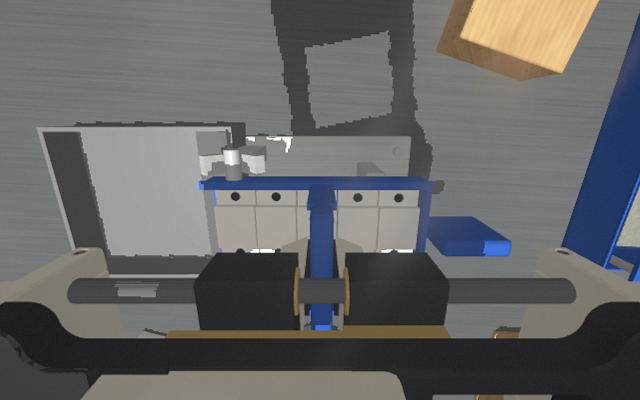

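View pics/c_s5.png

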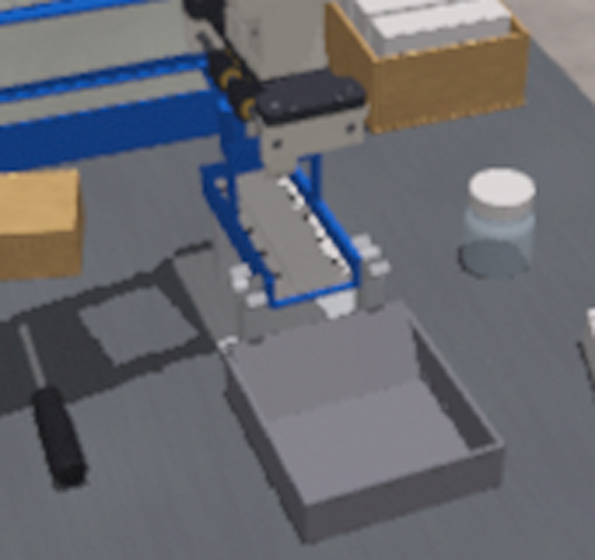

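Both pins sit in the V openings, centred: in the wrist view the pin is at column 233 and the V spans columns 200–266. I'm lowering the last few mm.

Request:
{"api": "step_arm", "payload": {"increments": "0 0 0 0 0 1 -1;0 0 0 0 0 2 -1;0 0 0 0 0 3 -1;0 0 0 0 0 3.5 -1;0 0 0 0 0 4 -1;0 0 0 0 0 4 -1"}}

```text
time: 13.48
tool_pos: [553.4, 211.7, 154.1]
tcp_rot: [-3.142, 0.0, -3.087]
contact_force: [-0.4, -0.3, -5.6]
grip_width: 12.1
```

```bash
python3 - <<'E'
from h import *
applied([0,0,0,0,0,4]); print(get_obs()['moment'])
E
```

```text
cmd [553.4 211.8 154. ] [-3.1416  0.     -3.0872] meas [553.36 211.7  154.08] [-3.1416e+00  1.0000e-04 -3.0874e+00] F [-0.4 -0.3 -5.6] g 12.1 t 13.47
[-0.10651196  0.03122391  0.02961288]
```

Still about 5.6 N of weight on the wrist, so I'm going a little lower.

Request:
{"api": "step_arm", "payload": {"increments": "0 0 0 0 0 0.5 -1;0 0 0 0 0 1 -1;0 0 0 0 0 1 -1"}}

```text
time: 13.85
tool_pos: [553.4, 211.6, 154.0]
tcp_rot: [-3.142, 0.001, -3.087]
contact_force: [-3.6, -3.7, 6.3]
grip_width: 12.1
```

```bash
python3 - <<'E'
from h import *
applied([0,0,0,0,0,1]); print(get_obs()['moment'])
E
```

```text
cmd [553.4 211.8 153. ] [-3.1416  0.     -3.0872] meas [553.43 211.63 153.98] [-3.1416e+00  9.0000e-04 -3.0874e+00] F [-3.6 -3.7  6.3] g 12.1 t 13.85
[-0.39598362  0.7356709   0.06032201]
```

Contact at z=154, as expected. Opening a little, then fully, then rising.

Request:
{"api": "step_arm", "payload": {"increments": "0 0 0 0 0 0.5 -0.6;0 0 0 0 0 0 -0.4;0 0 0 0 0 0 -0.2;0 0 0 0 0 0 0;0 0 0 0 0 0 0;0 0 0 0 0 -5 0;0 0 0 0 0 -20 0;0 0 0 0 0 -45 0;0 0 0 0 0 -80 0;0 0 0 0 0 -110 0;0 0 0 0 0 -110 0"}}

```text
time: 15.22
tool_pos: [554.5, 212.1, 266.8]
tcp_rot: [3.14, 0.007, -3.087]
contact_force: [1.0, 0.2, -0.6]
grip_width: 45.9
```

```bash
python3 - <<'E'
from h import *
applied([0,0,0,0,0,-110])
c=wcap('w6');s=capture('side');f=s['frame'];cv2.imwrite('pics/c_s6.png',cv2.resize(f[90:250,230:400,::-1],None,fx=3.5,fy=3.5,interpolation=cv2.INTER_CUBIC))
E
```

```text
cmd [553.4 211.8 263. ] [-3.1416  0.     -3.0872] meas [554.51 212.07 266.8 ] [ 3.1402  0.0068 -3.0874] F [ 1.   0.2 -0.6] g 45.9 t 15.22
```

View pics/w6.png

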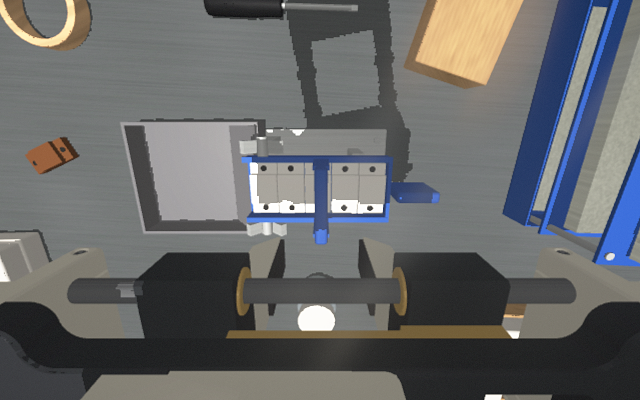

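View pics/c_s6.png

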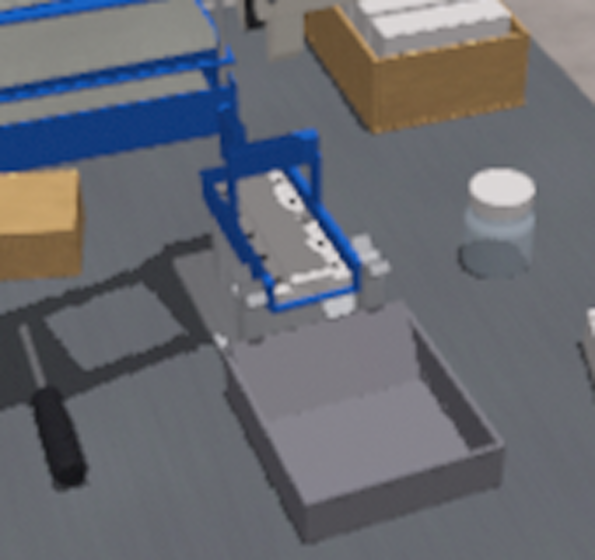

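The bin sits in the notches with all five shoes, and nothing else has moved. Next I measure the fin with the arm settled, using a fresh wrist crop.

```bash
python3 - <<'E'
from h import *
c=wcap('w7');o=get_obs();print(o['tool_pos'],o['tcp_rot'])
f=c['frame'];cv2.imwrite('pics/c_w7.png',cv2.resize(f[120:250,225:450,::-1],(788,455),interpolation=cv2.INTER_CUBIC))
E
```

```text
[552.86905111 211.66489744 262.38183214] [-3.14146711e+00 -1.22328753e-03 -3.08738628e+00]
```

View pics/c_w7.png

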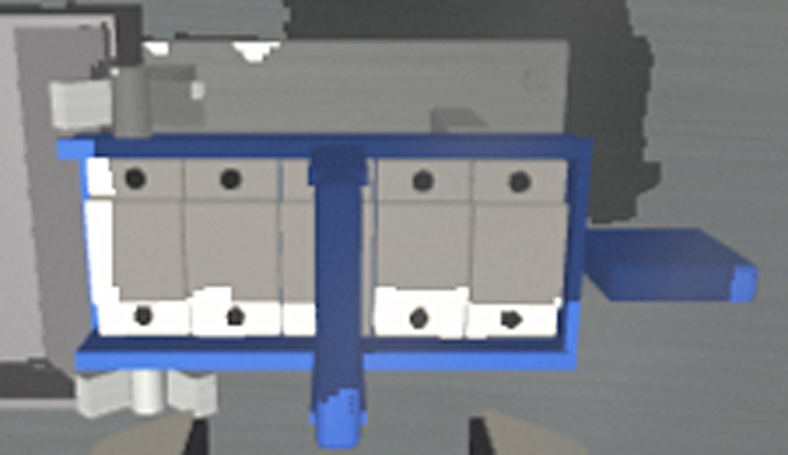

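```bash
python3 - <<'E'
from h import *
c=pickle.load(open('w7.pkl','rb'));k=788/225
P=lambda u,v,z: onz(c,225+(u+.5)/k-.5,120+(v+.5)/k-.5,z)
q=[P(*a,98) for a in [(60,138),(592,138),(577,370),(78,368)]]
print(*[x.round(1) for x in q],[np.linalg.norm(q[i]-q[(i+1)%4]).round(1) for i in range(4)],sum(q)/4)
a=q[1]-q[0]+q[2]-q[3];yaw=np.arctan2(a[1],a[0]);print('yaw',yaw)
t=[P(*a,128) for a in [(606,265),(755,265),(755,300),(610,300)]];print('fin',*[x.round(1) for x in t],sum(t)/4)
for z in (100,): print(P(135,100,82),P(148,390,82))
E
```

```text
[519.3 123.9  98. ] [510.5 286.4  98. ] [586.4 291.4  98. ] [594.6 127.5  98. ] [np.float64(162.8), np.float64(76.0), np.float64(164.0), np.float64(75.3)] [552.70020331 207.27965816  98.        ]
yaw 1.6229906705259585
fin [542.6 287.2 128. ] [540.3 329.8 128. ] [550.7 331.6 128. ] [552.9 289.8 128. ] [546.61481542 309.58678559 128.        ]
[508.41117139 143.66881629  82.        ] [607.95405837 147.49071208  82.        ]
```

```bash
python3 - <<'E'
from h import *
to([547.6,311.2,220],down(1.624))
E
```

```text
rot [ 0.    -0.     1.572] shift [ 0.38 99.52 43.04]
```

Request:
{"api": "step_arm", "payload": {"increments": "0 0 0.18 0 25 0 0;0 0 0.36 0 55 10 0;0 0 0.54 0 80 20 0;0 0 0.72 0.4 99.5 30 0;0 0 0.90 0.4 99.5 40 0;0 0 1.08 0.4 99.5 43 0;0 0 1.26 0.4 99.5 43 0;0 0 1.44 0.4 99.5 43 0;0 0 1.572 0.4 99.5 43 0;0 0 1.572 0.4 99.5 43 0;0 0 1.572 0.4 99.5 43 0;0 0 1.572 0.4 99.5 43 0"}}

```text
time: 16.88
tool_pos: [547.4, 311.0, 219.7]
tcp_rot: [-3.141, 0.0, 1.625]
contact_force: [0.1, -0.3, -1.2]
grip_width: 45.6
```

```bash
python3 - <<'E'
from h import *
applied([0,0,1.572,.4,99.5,43])
c=wcap('w8');t=capture('top');save('top8',t['frame']);s=capture('side');save('side8',s['frame'])
E
```

```text
cmd [547.6 311.2 220. ] [-3.1416  0.      1.624 ] meas [547.44 311.05 219.73] [-3.1411e+00  1.0000e-04  1.6252e+00] F [ 0.1 -0.3 -1.2] g 45.6 t 16.88
```

View pics/w8.png

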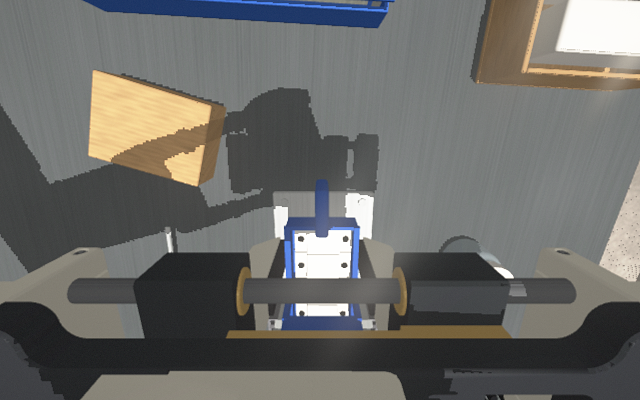

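View pics/top8.png

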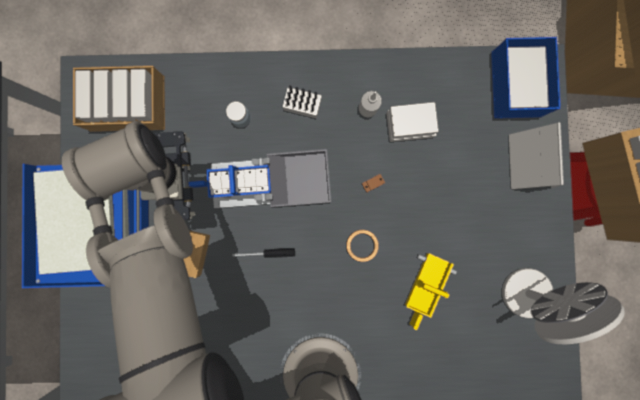

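View pics/side8.png

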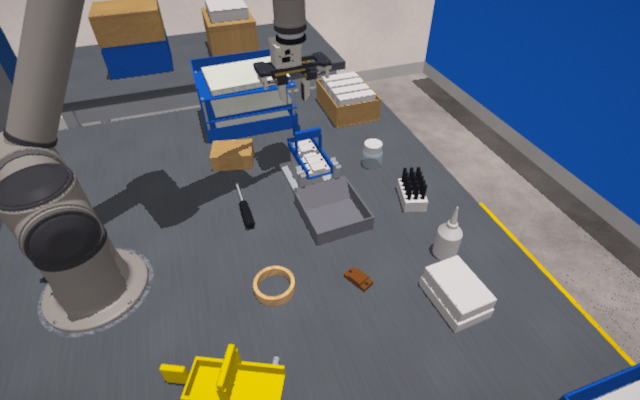

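Both the top view (bin at (240,180)) and the side view are unobstructed for watching the shoes, and the fin is centred under the jaws (wrist column 322). Going down to grip.

Request:
{"api": "step_arm", "payload": {"increments": "0 0 0 0 0 30 0;0 0 0 0 0 65 0;0 0 0 0 0 92 0;0 0 0 0 0 107 0;0 0 0 0 0 112 0;0 0 0 0 0 112 0;0 0 0 0 0 112 -0.5;0 0 0 0 0 112 -0.7;0 0 0 0 0 112 -1;0 0 0 0 0 112 -1;0 0 0 0 0 112 -1;0 0 0 0 0 112 -1"}}

```text
time: 18.52
tool_pos: [547.6, 311.1, 108.3]
tcp_rot: [3.141, -0.0, 1.624]
contact_force: [-0.2, 0.5, 1.9]
grip_width: 11.9
```

```bash
cat > mon.py <<'E'
from h import *
import sys
n=sys.argv[1]
t=capture('top');pickle.dump(t,open('t_'+n+'.pkl','wb'));s=capture('side');pickle.dump(s,open('s_'+n+'.pkl','wb'))
a=cv2.resize(t['frame'][140:215,195:335,::-1],(700,375),interpolation=cv2.INTER_CUBIC)
b=cv2.resize(s['frame'][115:245,270:385,::-1],(345,390),interpolation=cv2.INTER_CUBIC)
im=np.zeros((590,790,3),np.uint8); a=cv2.resize(t['frame'][145:212,200:335,::-1],(446,221),interpolation=cv2.INTER_CUBIC)
im[:221,:446]=a; im[:390,446:446+344]=b[:,:344]; 
z=cv2.resize(t['frame'][155:203,200:280,::-1],(446,268),interpolation=cv2.INTER_CUBIC); im[225:493,:446]=z
cv2.imwrite('pics/m_'+n+'.png',im)
o=get_obs();print('t',round(o['time'],2),'pos',o['tool_pos'].round(1),'F',o['contact_force'].round(1),'M',o['moment'].round(2),'g',round(o['grip_width'],1))
E
cat > tilt.py <<'E'
import sys
from h import *
h=float(sys.argv[1])
for th in [float(x) for x in sys.argv[2:]]:
    p=np.array([-166,0,h]); d=p-R.from_rotvec([0,th,0]).apply(p); print(f'0 {th} 0 {d[0]:.2f} 0 {d[2]:.2f} -1')
E
python3 - <<'E'
from h import *
applied([0,0,0,0,0,112])
E
python3 mon.py a; python3 tilt.py 26 .01 .03 .06 .09 .12 .14 .15
```

```text
cmd [547.6 311.2 108. ] [-3.1416  0.      1.624 ] meas [547.62 311.13 108.25] [ 3.1413e+00 -1.0000e-04  1.6239e+00] F [-0.2  0.5  1.9] g 11.9 t 18.52
t 18.62 pos [547.6 311.1 108.3] F [-0.2 -0.4  1.8] M [-0.14  0.14  0.12] g 11.8
0 0.01 0 -0.27 0 -1.66 -1
0 0.03 0 -0.85 0 -4.97 -1
0 0.06 0 -1.86 0 -9.91 -1
0 0.09 0 -3.01 0 -14.81 -1
0 0.12 0 -4.31 0 -19.69 -1
0 0.14 0 -5.25 0 -22.91 -1
0 0.15 0 -5.75 0 -24.51 -1
```

View pics/m_a.png

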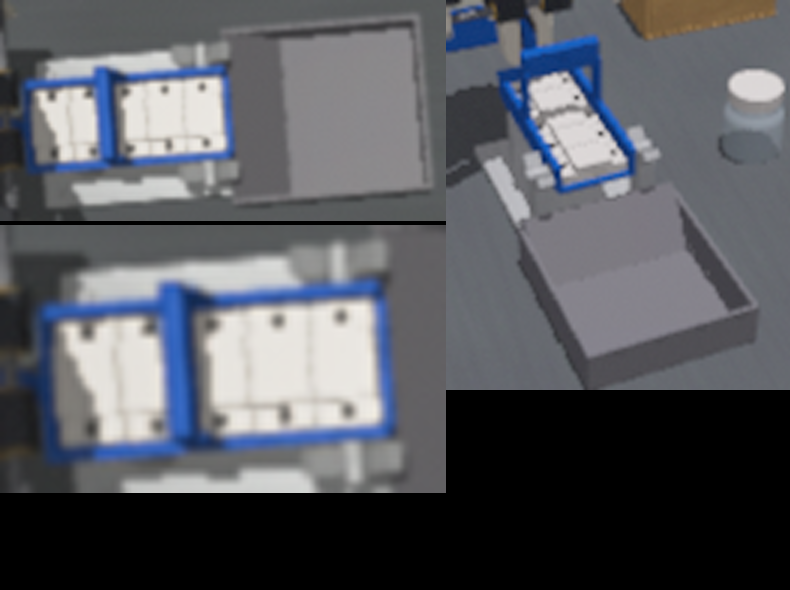

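Gripped, with five shoes in the lane. Tilting to 0.15 rad, below the friction range, to check the arc and forces.

Request:
{"api": "step_arm", "payload": {"increments": "0 0.01 0 -0.27 0 -1.66 -1;0 0.03 0 -0.85 0 -4.97 -1;0 0.06 0 -1.86 0 -9.91 -1;0 0.09 0 -3.01 0 -14.81 -1;0 0.12 0 -4.31 0 -19.69 -1;0 0.14 0 -5.25 0 -22.91 -1;0 0.15 0 -5.75 0 -24.51 -1;0 0.15 0 -5.75 0 -24.51 -1"}}

```text
time: 19.62
tool_pos: [547.8, 305.3, 132.6]
tcp_rot: [-3.142, -0.15, 1.624]
contact_force: [-0.1, 0.4, -0.8]
grip_width: 12.0
```

```bash
python3 - <<'E'
from h import *
applied([0,.15,0,-5.75,0,-24.51])
E
python3 mon.py b; python3 tilt.py 26 .01 .02 .03 .04 .05 
```

```text
cmd [547.9 305.4 132.6] [-3.1416 -0.15    1.624 ] meas [547.82 305.3  132.57] [-3.1415 -0.1503  1.6236] F [-0.1  0.4 -0.8] g 12.0 t 19.62
t 19.73 pos [547.8 305.4 132.4] F [ 1.1  0.3 -0.6] M [-0.31 -0.01  0.05] g 11.8
0 0.01 0 -0.27 0 -1.66 -1
0 0.02 0 -0.55 0 -3.31 -1
0 0.03 0 -0.85 0 -4.97 -1
0 0.04 0 -1.17 0 -6.62 -1
0 0.05 0 -1.51 0 -8.26 -1
```

View pics/m_b.png

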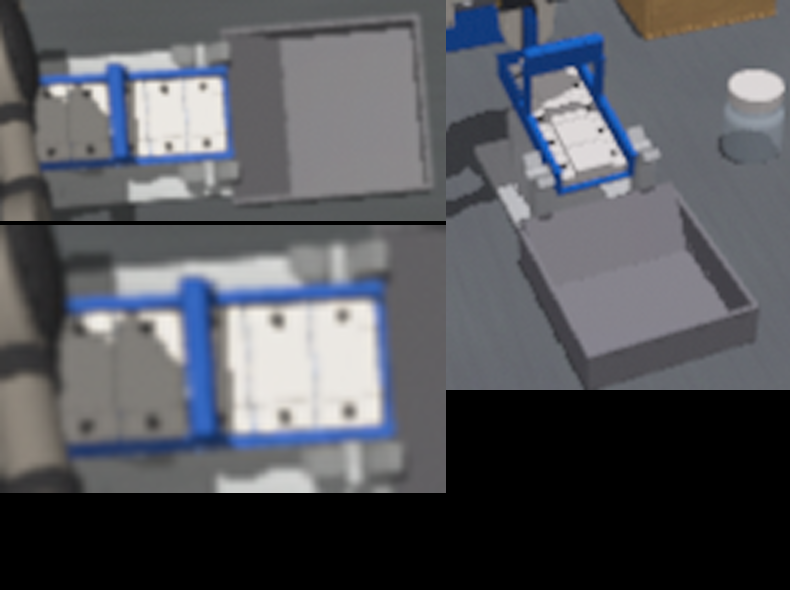

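Request:
{"api": "step_arm", "payload": {"increments": "0 0.015 0 -0.41 0 -2.48 -1;0 0.03 0 -0.85 0 -4.97 -1;0 0.04 0 -1.17 0 -6.62 -1;0 0.05 0 -1.51 0 -8.26 -1;0 0.05 0 -1.51 0 -8.26 -1"}}

```text
time: 20.35
tool_pos: [548.0, 302.6, 140.6]
tcp_rot: [-3.142, -0.201, 1.623]
contact_force: [0.7, -0.0, -2.2]
grip_width: 11.5
```

```bash
cat > mon.py <<'E'
from h import *
import sys
n=sys.argv[1]; applied([float(x) for x in sys.argv[2:8]])
t=capture('top');pickle.dump(t,open('t_'+n+'.pkl','wb'));s=capture('side');pickle.dump(s,open('s_'+n+'.pkl','wb'))
im=np.zeros((470,790,3),np.uint8)
im[:230,:470]=cv2.resize(t['frame'][145:212,200:337,::-1],(470,230),interpolation=cv2.INTER_CUBIC)
im[235:467,:464]=cv2.resize(t['frame'][158:200,212:296,::-1],(464,232),interpolation=cv2.INTER_CUBIC)
im[:460,474:790]=cv2.resize(s['frame'][115:230,295:374,::-1],(316,460),interpolation=cv2.INTER_CUBIC)
cv2.imwrite('pics/m_'+n+'.png',im)
E
python3 mon.py c 0 .05 0 -1.51 0 -8.26
```

```text
cmd [548.  302.7 140.5] [ 3.1416 -0.2     1.624 ] meas [547.97 302.56 140.58] [-3.1415 -0.2005  1.6234] F [ 0.7 -0.  -2.2] g 11.5 t 20.35
```

View pics/m_c.png

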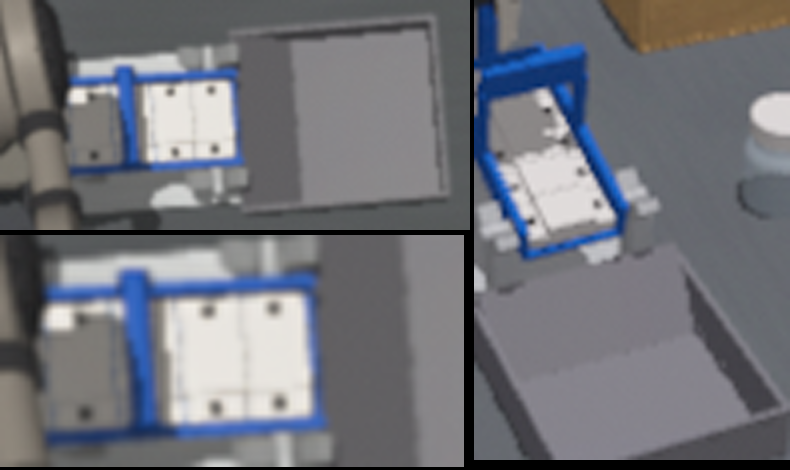

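Request:
{"api": "step_arm", "payload": {"increments": "0 0.01 0 -0.27 0 -1.66 -1;0 0.02 0 -0.55 0 -3.31 -1;0 0.03 0 -0.85 0 -4.97 -1"}}

```text
time: 20.82
tool_pos: [548.1, 300.7, 145.3]
tcp_rot: [-3.142, -0.231, 1.624]
contact_force: [-0.5, -0.6, -3.0]
grip_width: 11.8
```

```bash
python3 mon.py d 0 .03 0 -.85 0 -4.97
```

```text
cmd [548.1 300.9 145.2] [ 3.1416 -0.23    1.624 ] meas [548.07 300.75 145.26] [-3.1415 -0.2308  1.6237] F [-0.5 -0.6 -3. ] g 11.8 t 20.82
```

View pics/m_d.png

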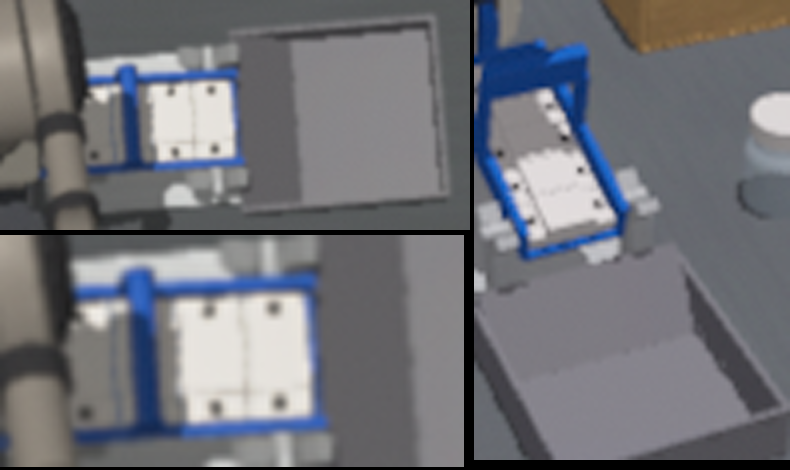

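Request:
{"api": "step_arm", "payload": {"increments": "0 0.01 0 -0.27 0 -1.66 -1;0 0.02 0 -0.55 0 -3.25 -1;0 0.03 0 -0.85 0 -4.85 -1"}}

```text
time: 21.3
tool_pos: [548.2, 298.8, 149.9]
tcp_rot: [3.142, -0.261, 1.624]
contact_force: [0.3, -0.8, -2.0]
grip_width: 11.7
```

```bash
python3 mon.py e 0 .03 0 -.85 0 -4.85
```

```text
cmd [548.2 299.  149.7] [ 3.1416 -0.26    1.624 ] meas [548.19 298.8  149.85] [ 3.1416 -0.2607  1.6238] F [ 0.3 -0.8 -2. ] g 11.7 t 21.3
```

View pics/m_e.png

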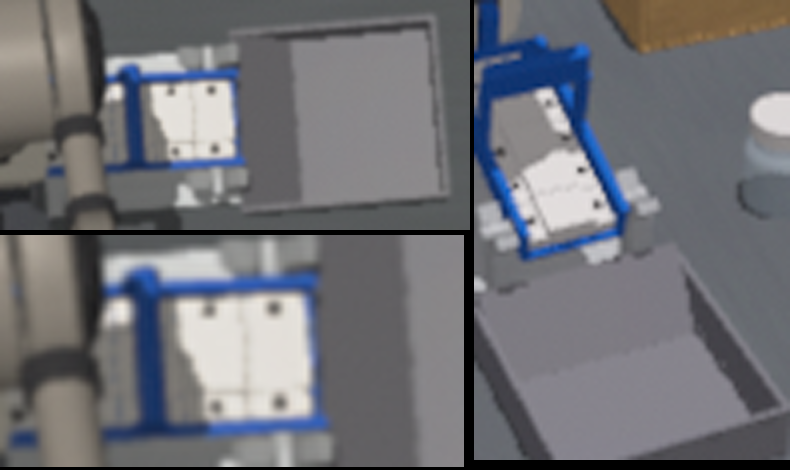

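Request:
{"api": "step_arm", "payload": {"increments": "0 0.01 0 -0.27 0 -1.66 -1;0 0.02 0 -0.55 0 -3.31 -1;0 0.03 0 -0.85 0 -4.93 -1"}}

```text
time: 21.78
tool_pos: [548.3, 296.7, 154.4]
tcp_rot: [3.141, -0.291, 1.624]
contact_force: [0.1, -1.0, -1.9]
grip_width: 11.8
```

```bash
python3 mon.py f 0 .03 0 -.85 0 -4.93
```

```text
cmd [548.3 296.9 154.3] [ 3.1416 -0.29    1.624 ] meas [548.32 296.72 154.41] [ 3.1415 -0.2907  1.6238] F [ 0.1 -1.  -1.9] g 11.8 t 21.77
```

View pics/m_f.png

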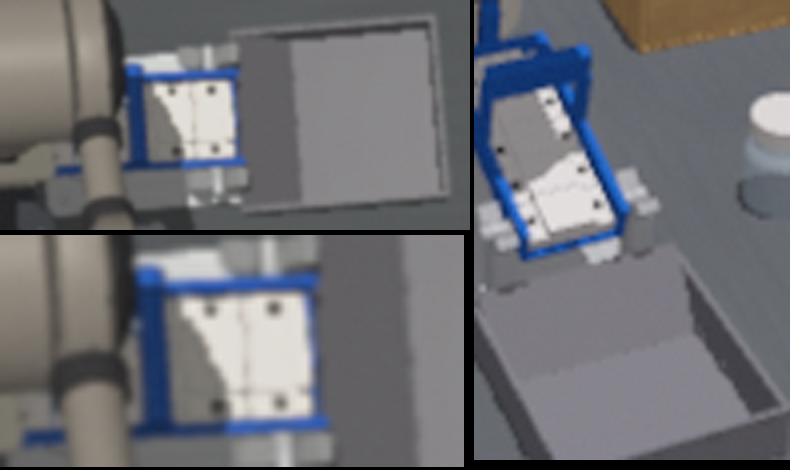

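No slide yet at 0.29 rad. Continuing.

Request:
{"api": "step_arm", "payload": {"increments": "0 0.01 0 -0.27 0 -1.66 -1;0 0.02 0 -0.55 0 -3.31 -1;0 0.03 0 -0.85 0 -4.93 -1"}}

```text
time: 22.25
tool_pos: [548.4, 294.5, 158.9]
tcp_rot: [3.142, -0.321, 1.624]
contact_force: [0.3, -1.5, -2.1]
grip_width: 11.8
```

```bash
python3 mon.py g 0 .03 0 -.85 0 -4.93
```

```text
cmd [548.5 294.7 158.8] [ 3.1416 -0.32    1.624 ] meas [548.44 294.5  158.86] [ 3.1415 -0.3207  1.6238] F [ 0.3 -1.5 -2.1] g 11.8 t 22.25
```

View pics/m_g.png

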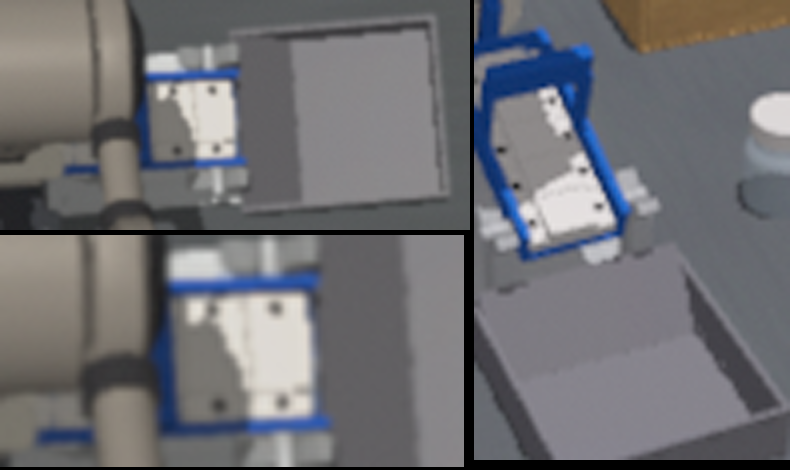

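The dots shifted by about 0.3 px, so the slide may have begun. Holding one row and looking again.

Request:
{"api": "step_arm", "payload": {"increments": "0 0 0 0 0 0 -1"}}

```text
time: 22.48
tool_pos: [548.4, 294.6, 158.8]
tcp_rot: [3.141, -0.32, 1.624]
contact_force: [0.1, -1.3, -2.0]
grip_width: 11.5
```

```bash
python3 mon.py h 0 0 0 0 0 0; python3 - <<'E'
from h import *
from scipy import ndimage
for n in 'cdefgh':
    f=pickle.load(open(f't_{n}.pkl','rb'))['frame'].astype(float).sum(2)
    out=[]
    for (x0,x1,y0,y1) in [(255,270,167,178),(255,270,180,193)]:
        r=f[y0:y1,x0:x1]; 
        # dot: darkest compact inside white
        w=np.clip(ndimage.median_filter(r,7)-r-60,0,None); 
        out.append(r.min())
    s=pickle.load(open(f's_{n}.pkl','rb'))['frame']
    print(n,cv2.phaseCorrelate(cv2.cvtColor(pickle.load(open('s_c.pkl','rb'))['frame'][158:178,315:335],cv2.COLOR_RGB2GRAY).astype(np.float32)[:],cv2.cvtColor(s[158:178,315:335],cv2.COLOR_RGB2GRAY).astype(np.float32)))
E
```

```text
cmd [548.5 294.7 158.8] [ 3.1416 -0.32    1.624 ] meas [548.44 294.57 158.77] [ 3.1415 -0.32    1.6238] F [ 0.1 -1.3 -2. ] g 11.5 t 22.48
c ((0.0, 0.0), 1.0)
d ((-0.0321978582559268, -0.0020612944458395788), 1.026421177983284)
e ((0.1827629932688417, 0.12737830130514283), 1.016561304628849)
f ((0.16720823996546663, 0.15562121636134663), 1.04357340246439)
g ((0.16760409506869856, 0.3621512938097915), 1.0566726869344711)
h ((0.784349081321654, 1.387150217849662), 0.5253890156745911)
```

View pics/m_h.png

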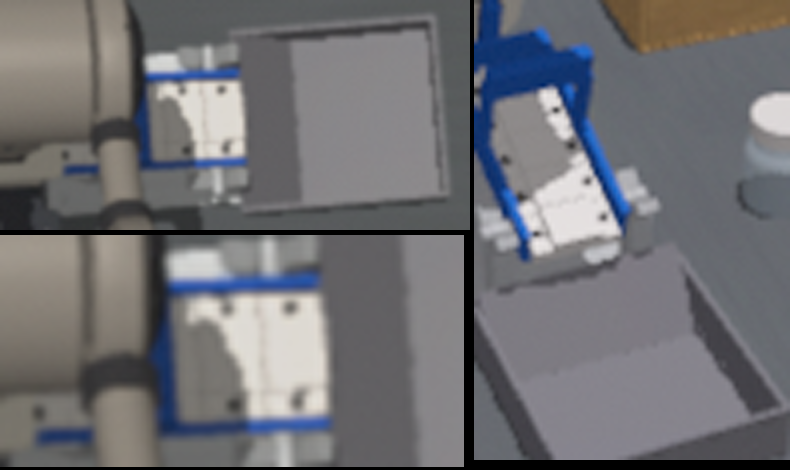

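The row is sliding: the dot moved from column 275 to 290 in the zoom, about 7 mm in 0.23 s, so the threshold is just under 0.32 rad. Easing back to learn how it stops.

```bash
python3 tilt.py 26 -.03 -.05 -.06 .005 .015 .04 
```

```text
0 -0.03 0 0.71 0 4.99 -1
0 -0.05 0 1.09 0 8.33 -1
0 -0.06 0 1.26 0 10.00 -1
0 0.005 0 -0.13 0 -0.83 -1
0 0.015 0 -0.41 0 -2.49 -1
0 0.04 0 -1.17 0 -6.62 -1
```

Request:
{"api": "step_arm", "payload": {"increments": "0 -0.03 0 0.71 0 4.99 -1;0 -0.04 0 0.91 0 6.66 -1"}}

```text
time: 22.82
tool_pos: [548.2, 297.7, 152.4]
tcp_rot: [3.141, -0.278, 1.625]
contact_force: [1.4, -2.0, -1.1]
grip_width: 11.5
```

```bash
python3 mon.py i 0 -.04 0 .91 0 6.66; python3 tilt.py 26 -.04
```

```text
cmd [548.3 297.6 152.7] [ 3.1416 -0.28    1.624 ] meas [548.23 297.74 152.37] [ 3.1413 -0.2782  1.6247] F [ 1.4 -2.  -1.1] g 11.5 t 22.82
0 -0.04 0 0.91 0 6.66 -1
```

View pics/m_i.png

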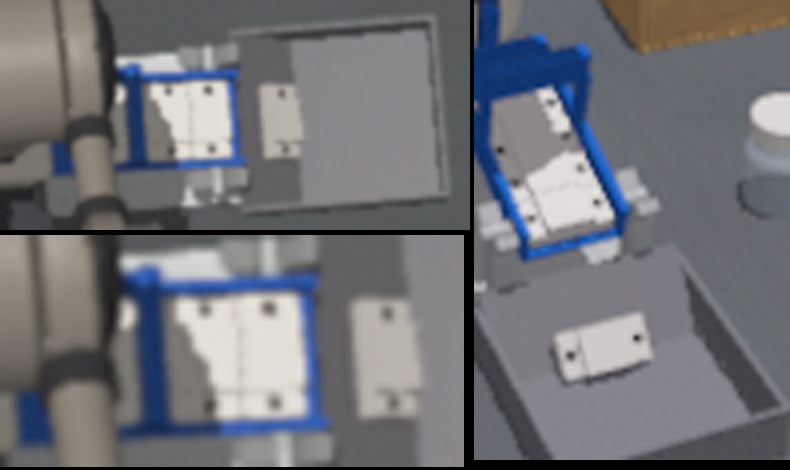

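Shoe 1 has dropped into the tray. Shoe 2's dot is now at column 269 in the zoom, so the row has moved about 29 mm in all. Checking whether it has stopped.

Request:
{"api": "step_arm", "payload": {"increments": "0 0 0 0 0 0 -1"}}

```text
time: 23.05
tool_pos: [548.3, 297.6, 152.7]
tcp_rot: [3.142, -0.28, 1.624]
contact_force: [-0.6, -1.4, -0.4]
grip_width: 12.3
```

```bash
python3 mon.py j 0 0 0 0 0 0
```

```text
cmd [548.3 297.6 152.7] [ 3.1416 -0.28    1.624 ] meas [548.26 297.56 152.7 ] [ 3.1415 -0.28    1.624 ] F [-0.6 -1.4 -0.4] g 12.3 t 23.05
```

View pics/m_j.png

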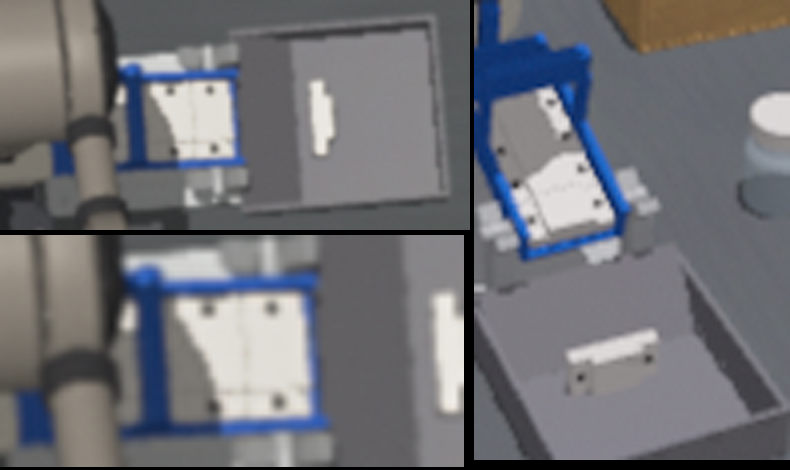

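Nearly stopped: 1.5 mm of creep over that row, and shoe 1 is resting in the tray. Tilting back up for shoe 2.

Request:
{"api": "step_arm", "payload": {"increments": "0 0.02 0 -0.55 0 -3.31 -1;0 0.035 0 -1.01 0 -5.79 -1"}}

```text
time: 23.4
tool_pos: [548.4, 294.8, 158.3]
tcp_rot: [3.142, -0.317, 1.623]
contact_force: [0.6, -1.0, -0.9]
grip_width: 11.9
```

```bash
python3 mon.py k 0 .035 0 -1.01 0 -5.79
```

```text
cmd [548.4 295.  158. ] [ 3.1416 -0.315   1.624 ] meas [548.44 294.81 158.27] [ 3.1415 -0.3166  1.6235] F [ 0.6 -1.  -0.9] g 11.9 t 23.4
```

View pics/m_k.png

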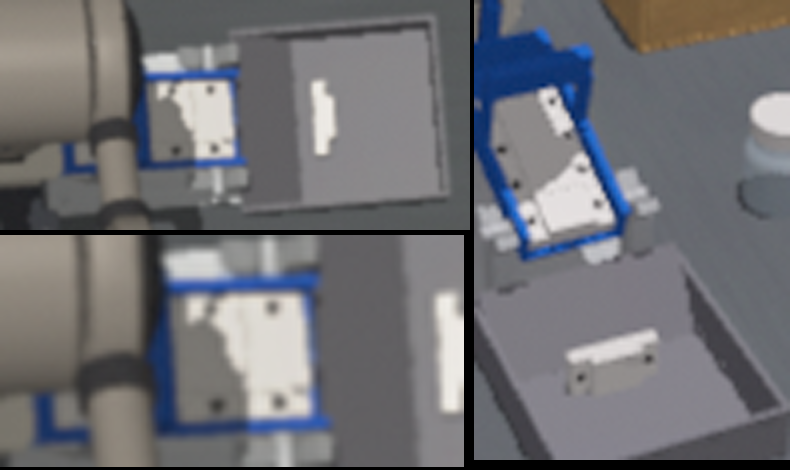

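Request:
{"api": "step_arm", "payload": {"increments": "0 0.005 0 -0.13 0 -0.83 -1"}}

```text
time: 23.62
tool_pos: [548.4, 294.5, 158.8]
tcp_rot: [3.141, -0.32, 1.624]
contact_force: [-0.2, -1.8, -1.1]
grip_width: 11.9
```

```bash
python3 mon.py l 0 .005 0 -.13 0 -.83
```

```text
cmd [548.5 294.7 158.7] [ 3.1416 -0.32    1.624 ] meas [548.45 294.54 158.82] [ 3.1415 -0.3204  1.6237] F [-0.2 -1.8 -1.1] g 11.9 t 23.62
```

View pics/m_l.png

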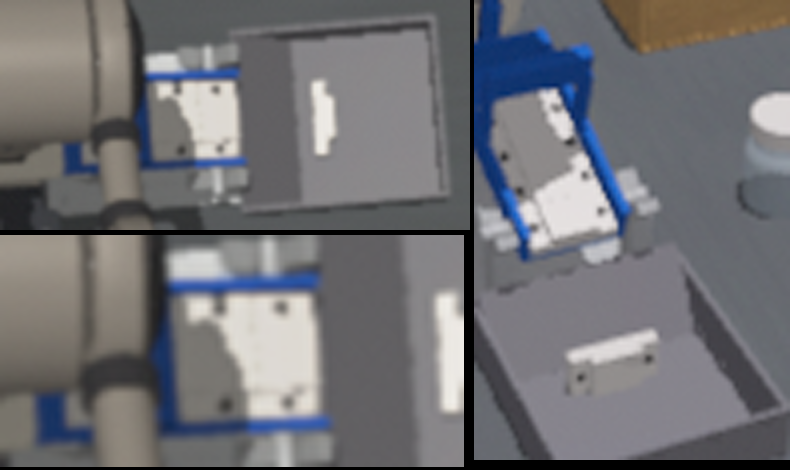

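Request:
{"api": "step_arm", "payload": {"increments": "0 0 0 0 0 0 -1"}}

```text
time: 23.85
tool_pos: [548.4, 294.6, 158.7]
tcp_rot: [3.141, -0.32, 1.624]
contact_force: [1.5, -1.2, -0.3]
grip_width: 11.7
```

```bash
python3 mon.py m 0 0 0 0 0 0
```

```text
cmd [548.5 294.7 158.7] [ 3.1416 -0.32    1.624 ] meas [548.45 294.58 158.73] [ 3.1415 -0.32    1.6239] F [ 1.5 -1.2 -0.3] g 11.7 t 23.85
```

View pics/m_m.png

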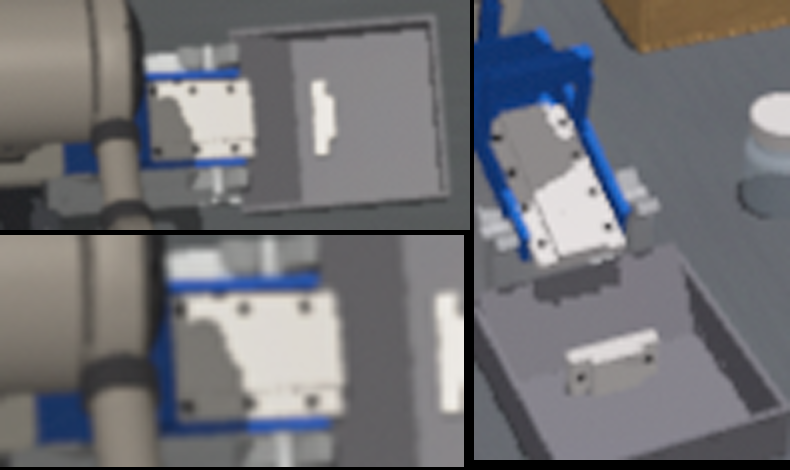

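Shoe 2's dot is at column 305, for a total slide of about 46 mm at roughly 70 mm/s. Lowering now.

Request:
{"api": "step_arm", "payload": {"increments": "0 -0.03 0 0.71 0 4.99 -1;0 -0.05 0 1.09 0 8.33 -1"}}

```text
time: 24.2
tool_pos: [548.2, 298.4, 150.9]
tcp_rot: [3.141, -0.268, 1.624]
contact_force: [0.5, -1.1, 0.1]
grip_width: 12.0
```

```bash
python3 mon.py n 0 -.05 0 1.09 0 8.33
```

```text
cmd [548.3 298.3 151.2] [ 3.1416 -0.27    1.624 ] meas [548.24 298.4  150.86] [ 3.1413 -0.268   1.6243] F [ 0.5 -1.1  0.1] g 12.0 t 24.2
```

View pics/m_n.png

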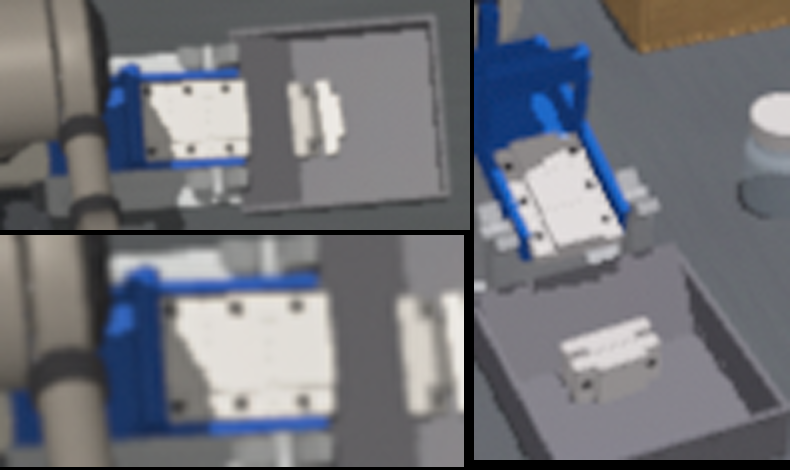

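Two shoes are in the tray. Shoe 3's dot is at column 297, a total slide of about 73 mm. Checking that it has stopped.

Request:
{"api": "step_arm", "payload": {"increments": "0 0 0 0 0 0 -1"}}

```text
time: 24.42
tool_pos: [548.2, 298.3, 151.1]
tcp_rot: [3.142, -0.27, 1.624]
contact_force: [0.9, -2.2, -1.0]
grip_width: 11.9
```

```bash
python3 mon.py o 0 0 0 0 0 0
```

```text
cmd [548.3 298.3 151.2] [ 3.1416 -0.27    1.624 ] meas [548.21 298.28 151.14] [ 3.1415 -0.2699  1.6242] F [ 0.9 -2.2 -1. ] g 11.9 t 24.43
```

View pics/m_o.png

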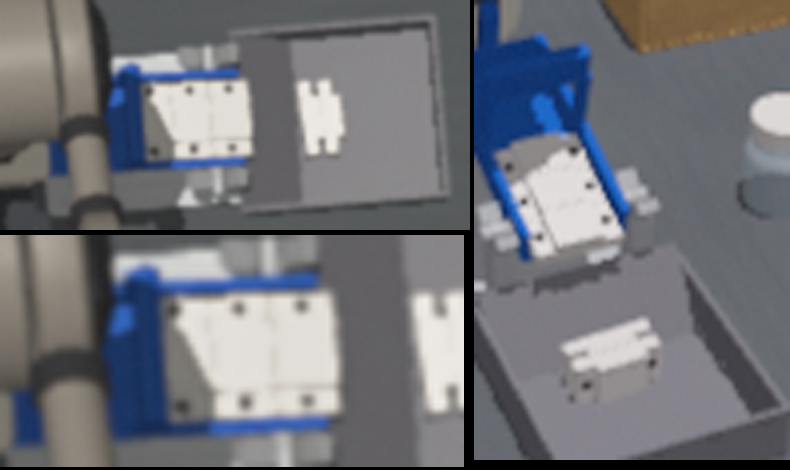

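Request:
{"api": "step_arm", "payload": {"increments": "0 0.02 0 -0.55 0 -3.31 -1;0 0.04 0 -1.17 0 -6.62 -1;0 0.045 0 -1.34 0 -7.44 -1"}}

```text
time: 24.9
tool_pos: [548.5, 294.8, 158.3]
tcp_rot: [-3.142, -0.317, 1.623]
contact_force: [-0.7, 0.6, -0.6]
grip_width: 11.8
```

```bash
python3 mon.py p 0 .045 0 -1.34 0 -7.44
```

```text
cmd [548.4 295.  158. ] [-3.1416 -0.315   1.624 ] meas [548.48 294.76 158.31] [-3.1415 -0.3165  1.6228] F [-0.7  0.6 -0.6] g 11.8 t 24.9
```

View pics/m_p.png

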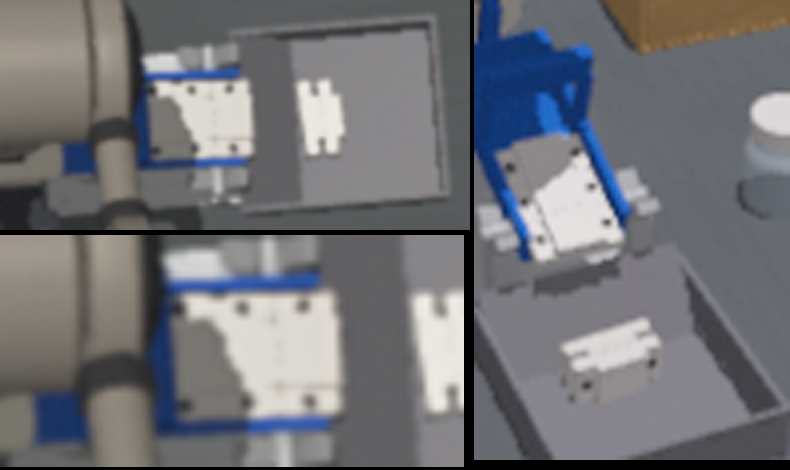

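Request:
{"api": "step_arm", "payload": {"increments": "0 0.003 0 -0.08 0 -0.5 -1"}}

```text
time: 25.12
tool_pos: [548.4, 294.7, 158.4]
tcp_rot: [3.141, -0.318, 1.624]
contact_force: [0.3, -0.9, -0.5]
grip_width: 12.1
```

```bash
python3 mon.py q 0 .003 0 -0.08 0 -0.5
```

```text
cmd [548.5 294.8 158.4] [ 3.1416 -0.318   1.624 ] meas [548.42 294.72 158.44] [ 3.1415 -0.318   1.6239] F [ 0.3 -0.9 -0.5] g 12.1 t 25.12
```

View pics/m_q.png

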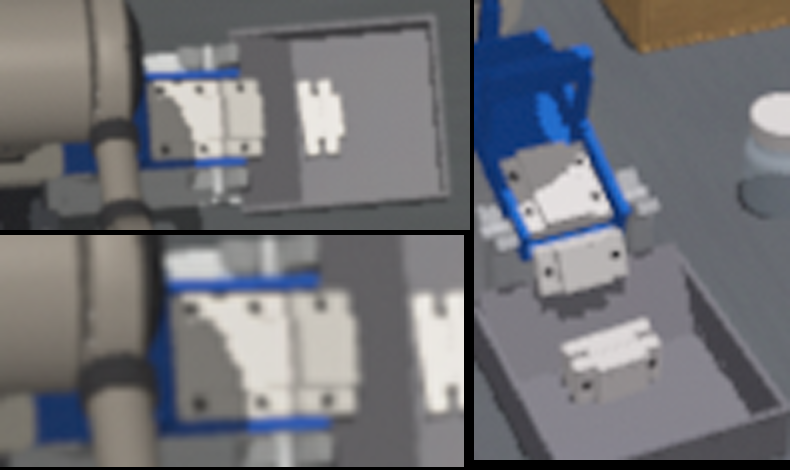

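Shoe 3 is tipping off at (580,262). Shoe 4's dot is only at column 255, and it would drop at about 312. Lowering at once.

```bash
python3 tilt.py 26 -.03 -.07 -.11 -.14
```

```text
0 -0.03 0 0.71 0 4.99 -1
0 -0.07 0 1.41 0 11.67 -1
0 -0.11 0 1.85 0 18.38 -1
0 -0.14 0 2.00 0 23.42 -1
```

Request:
{"api": "step_arm", "payload": {"increments": "0 -0.03 0 0.71 0 4.99 -1;0 -0.07 0 1.41 0 11.67 -1;0 -0.1 0 1.77 0 16.7 -1"}}

```text
time: 25.6
tool_pos: [548.0, 301.8, 142.7]
tcp_rot: [3.141, -0.215, 1.625]
contact_force: [-0.2, -2.7, -0.5]
grip_width: 11.8
```

```bash
python3 mon.py r 0 -.1 0 1.77 0 16.7; python3 tilt.py 26 -.1
```

```text
cmd [548.1 301.7 143.1] [ 3.1416 -0.218   1.624 ] meas [548.02 301.85 142.7 ] [ 3.1413 -0.2154  1.6246] F [-0.2 -2.7 -0.5] g 11.8 t 25.6
0 -0.1 0 1.77 0 16.70 -1
```

View pics/m_r.png

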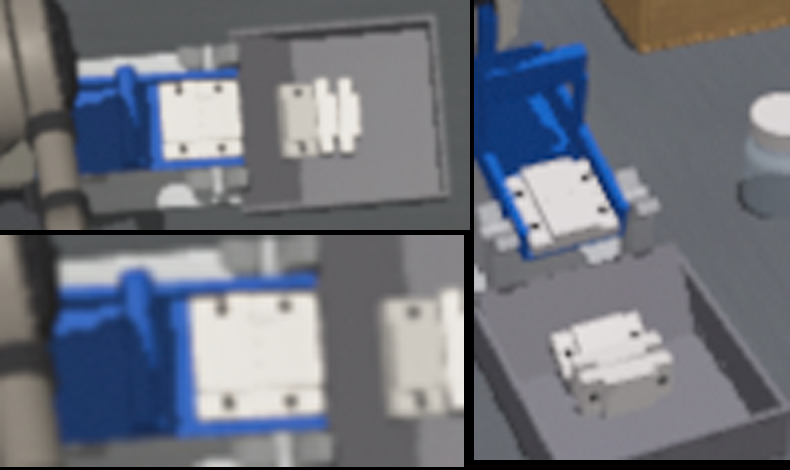

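Three shoes are in the tray and two are held, with shoe 4's dot at column 285. Lowering smoothly to level.

```bash
python3 tilt.py 26 -.02 -.05 -.08 -.11 -.14 -.17 -.195 -.21 -.218; python3 - <<'E'
from h import *
to([547.6,311.2,108],down(1.624))
E
```

```text
0 -0.02 0 0.49 0 3.32 -1
0 -0.05 0 1.09 0 8.33 -1
0 -0.08 0 1.55 0 13.35 -1
0 -0.11 0 1.85 0 18.38 -1
0 -0.14 0 2.00 0 23.42 -1
0 -0.17 0 2.01 0 28.46 -1
0 -0.195 0 1.89 0 32.66 -1
0 -0.21 0 1.77 0 35.18 -1
0 -0.218 0 1.69 0 36.52 -1
rot [-0.    -0.218 -0.   ] shift [1.680e+00 2.000e-02 3.636e+01]
```

Request:
{"api": "step_arm", "payload": {"increments": "0 -0.02 0 0.49 0 3.32 -1;0 -0.05 0 1.09 0 8.33 -1;0 -0.08 0 1.55 0 13.35 -1;0 -0.11 0 1.85 0 18.38 -1;0 -0.14 0 2.00 0 23.42 -1;0 -0.17 0 2.01 0 28.4 -1;0 -0.195 0 1.89 0 32.5 -1;0 -0.21 0 1.75 0 35.0 -1;0 -0.218 0 1.68 0 36.4 -1;0 -0.218 0 1.68 0 36.4 -1"}}

```text
time: 26.95
tool_pos: [547.6, 311.3, 108.2]
tcp_rot: [3.141, -0.0, 1.624]
contact_force: [0.0, -0.9, 0.8]
grip_width: 11.9
```

```bash
python3 mon.py s 0 -.218 0 1.68 0 36.4; python3 -c "
from h import *
print(get_obs()['moment'])"
```

```text
cmd [547.6 311.2 108. ] [3.1416 0.     1.624 ] meas [547.55 311.27 108.18] [ 3.1414e+00 -5.0000e-04  1.6236e+00] F [ 0.  -0.9  0.8] g 11.9 t 26.95
[-0.09551138  0.24687103  0.01242975]
```

View pics/m_s.png

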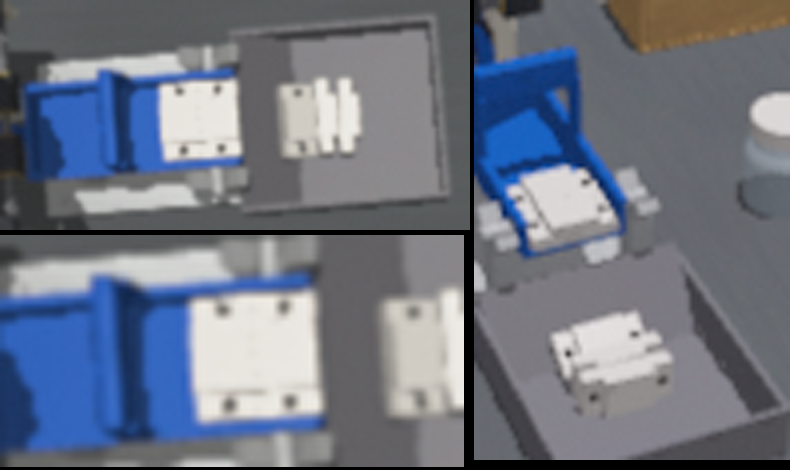

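Level, with forces near zero. Releasing and rising clear.

Request:
{"api": "step_arm", "payload": {"increments": "0 0 0 0 0 0 -0.7;0 0 0 0 0 0 -0.5;0 0 0 0 0 0 -0.2;0 0 0 0 0 0 0;0 0 0 0 0 0 0;0 0 0 0 0 -10 0;0 0 0 0 0 -30 0;0 0 0 0 0 -60 0;0 0 0 0 0 -100 0;0 0 0 0 0 -130 0;0 0 0 0 0 -140 0;0 0 0 0 0 -140 0"}}

```text
time: 28.55
tool_pos: [547.5, 311.1, 248.2]
tcp_rot: [3.141, -0.0, 1.624]
contact_force: [0.8, 0.2, -0.4]
grip_width: 45.8
```

```bash
python3 mon.py u 0 0 0 0 0 -140; python3 - <<'E'
from h import *
save('side_end',pickle.load(open('s_u.pkl','rb'))['frame'])
E
```

```text
cmd [547.6 311.2 248. ] [3.1416 0.     1.624 ] meas [547.53 311.13 248.19] [ 3.1409e+00 -3.0000e-04  1.6238e+00] F [ 0.8  0.2 -0.4] g 45.8 t 28.55
```

View pics/m_u.png

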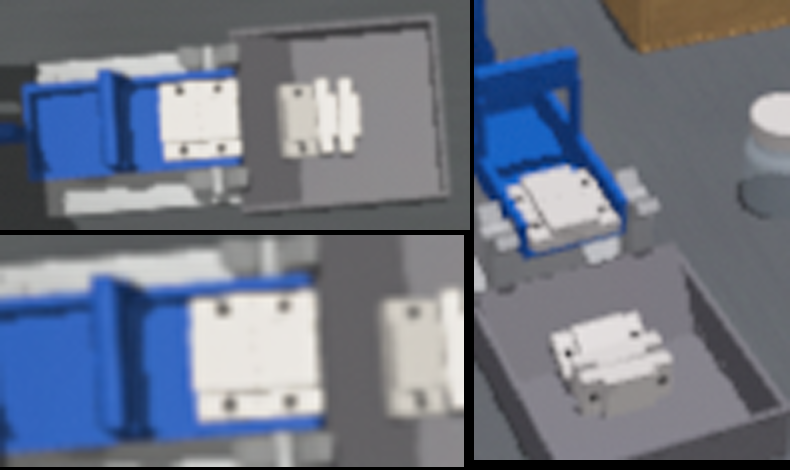

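View pics/side_end.png

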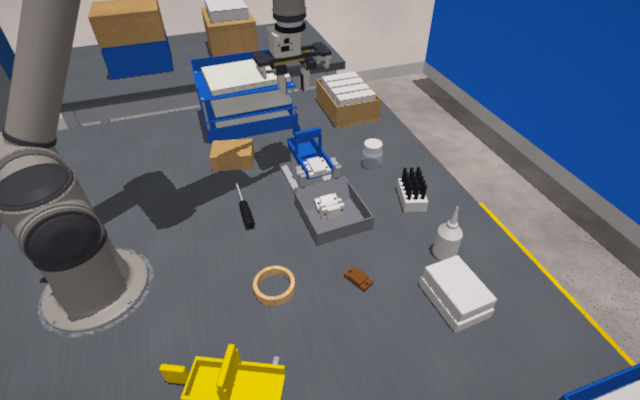

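The final views show the bin level and released with two shoes in it, three shoes in the tray at about (330,205), and the bystanders where they were. Handing in.

```bash
python3 -c "
from plant import close_job
print(close_job())"
```

```text
the job is handed in; nothing more can be done
None
```

The job is done and handed in at about 28.6 s of the 67 s allowed. Three shoes are in the tray, and the other two are in the level bin on the stand.

- **Carry and set-down:** I carried the blue bin level by its cross handle and set the pins in both notches. Touchdown came at TCP z = 154 mm, as predicted. All five shoes were still in their row when I let go.
- **Metering:** I took the bin by the tail fin and tilted it about the pins. The row began to slide at about 0.32 rad, which was also the largest tilt I commanded. Three short bursts, each eased back when the pictures showed enough movement, dropped one shoe each.
- **Last checks:** After I lowered the bin and let go, the top and side pictures showed three shoes in the tray, one of them leaning on the slide plate. The other two are near the mouth, with shoe 4's centre roughly 14 mm inside the edge. Pins looked home in the notches, the gripper was clear above, and the bystanders appeared unmoved. I compared them by eye and did not measure them.
- **Forces:** The wrist readings I took stayed within about 8 N. No check failed; my position estimates from different views differed by only 1–2 mm.

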